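# Ready the pastry station for rolling out

## Robot

A 6-joint arm with a two-finger parallel gripper is mounted at the origin on the work surface. World frame = base frame: x ahead of the robot, y to its left, z up, the work surface at z = 0. Lengths are in m, angles in degrees, forces in N, time in s.
With the tool pointing down it reaches from about 0.375 to 0.9 m from the base axis. Payload 3.1 kg.
Tool frame: the origin (TCP) lies between the finger pads; the fingertips stand 22 mm ahead of it and the grasp point (between the pads) lies 3 mm ahead of it; y points along the fingers, x is the direction in which the jaws open and shut, and the axes are right-handed (so a half turn about y gives the same grasp; the last joint's range is limited). The gripper opens to 87 mm and grips with 3 to 60 N. Pads are 19 mm wide; open, the fingers measure 117 mm over their backs; the gripper's body (75 mm by 190 mm) begins 51 mm behind the grasp point.
Start: joints at [-75.544, 30.224, 82.088, -0, 67.689, -10.227], TCP at [0.261, -0.568, 0.245] pointing down, gripper open.
Joint ranges: [-176.69, 176.69], [-43.24, 126.21], [12.49, 139.97], [-82, 262], [0, 151.66], [-163.58, 163.58]. Speed limits (degrees/s): [159.86, 159.86, 180, 180, 180, 180].

## Interface

Orientations are given as a 3x3 rotation matrix whose columns are the frame's x, y, z axes.
In Python, from rig import bot, imaging, workorder gives the robot as it stands. The module is installed in compiled form; this text tells all that it offers.
- The arm moves only by the tool drive_tool, never from a script. Its argument "commands" is a list of rows, each an object of numbers: "dx", "dy", "dz": the shift along the tool's x, y, z normalised to -1 to 1, where 1 is 4 cm; "wx", "wy", "wz": the turn, a rotation vector about the tool's x, y, z normalised to -1 to 1, where 1 is pi/2 rad; "grip": the finger opening in mm, from 0 to 87. In form: [{"dx": .., "dy": .., "dz": .., "wx": .., "wy": .., "wz": .., "grip": ..}, ...]. A call has 1 to 8 rows; each row shifts and turns the commanded pose from where the row before left it, along the tool's axes as they then stand; what a row does not reach is not made up. A row lasts 1/8 s, in which the tool goes at most 62.5 mm and 10.7 degrees, less where a joint would pass 70% of its speed; a pose out of reach is approached as far as the arm can. A call with a number of a shift or a turn outside -1 to 1 is refused whole. A call with a gripper value outside its range is refused whole. The fingers move at their own pace and stop on an object; the grip force is fixed at half the most. Time passes only in rows, so rows that do not move let the fingers close. It gives the time, the measured TCP pose, the force and the opening at its end, in the units of the state.
- bot.read_state(): the state, without advancing time (a new reading comes with each control period).
- imaging.capture(name): name is "scene" or "top" or "wrist"; returns (picture, depth): 400x640x3 uint8, red, green, blue; 400x640 float32, m along the optical axis (not along the pixel's ray), 0 where there is no reading.
- imaging.get_calibration(name): a dict with "mtx" (3x3 intrinsics, pixels), "world_to_cam" (4x4, takes a point from world to camera coordinates). Camera axes: x right, y down, z forward; pixel columns grow to the right and rows downward; lengths in m; the calibration is good to about 2 mm. A picture is of the moment at which its call begins: read the wrist's pose just before it. get_calibration takes no time and is no camera call; for the wrist camera it gives the pose at the moment of the call.
- workorder.hand_in(): hands the job in, once; it reports no verdict.
The state is a dict: "time_s": time; "joint_positions": joint angles; "qvel": joint speeds; "tau": joint torques, N m; "position": TCP position; "tcp_rot": TCP orientation; "force": force on the tool from outside, world axes, zero at the start; "moment": the same for the moment, N m; "opening": opening from 0.0 (shut) to 1.0 (fully open).
Only numpy, scipy, OpenCV 4.12 (cv2) and the standard library are available. Lean on these libraries where they do the work, as an engineer would, in place of code of your own. Each camera call takes 0.05 s, during which the arm holds its last target. There are 200 camera calls.

## Task

Get the pastry station ready for rolling out. Put every plunger cutter from the mat into the open tin, and once they are all in press the tin's lid down until its catch clicks shut; take the loose cap off the spray can, leaving the can standing, and set the cap upright, open side down, in the empty square cap holder beside it; and roll the rolling pin across the mat with gentle pushes, never gripping or lifting it, so that it comes to rest lying along the dark stripe. Leave the other kitchen things where they are.

Things in the scene. Friction and masses are not known exactly. Their poses are not given: they have to be found in the camera images.
- mat: Grey silicone pastry mat, fixed, 360 (x) by 430 (y) by 3 mm thick. Origin at the centre of its underside, on the table.
- mark: Dark stripe on top of the mat near its left or right edge, flat, 340 mm long and 16 mm wide; origin at its middle at the height of the mat's top, x along its length (near enough away from the robot). The rolling pin must come to rest with its axis above this line; it need not be centred lengthways.
- pin: Wooden rolling pin lying on the mat near the edge opposite the stripe: barrel 46 mm diameter and 240 mm long, with a handle 22 mm in diameter at each end, 342 mm long overall, about 0.4 kg. Origin at its centre, on its axis (23 mm above the mat's top); its x runs along its axis, y and z turn as it rolls. Pushed slowly from the side it rolls, and it comes to rest within about a centimetre when no longer pushed; pushed away from its middle it also turns.
- cutter1: White plastic plunger cutter: a disc 36 mm in diameter and 12 mm high with a round stem 16 mm in diameter and 30 mm tall standing on it (42 mm in all, about 50 g). It starts upright on the mat between pin and stripe. Origin at the centre of its underside, z up along the stem. All cutters are alike; two to four are present (None when absent).
- cutter2: White plastic plunger cutter: a disc 36 mm in diameter and 12 mm high with a round stem 16 mm in diameter and 30 mm tall standing on it (42 mm in all, about 50 g). It starts upright on the mat between pin and stripe. Origin at the centre of its underside, z up along the stem. All cutters are alike; two to four are present (None when absent).
- cutter3: White plastic plunger cutter: a disc 36 mm in diameter and 12 mm high with a round stem 16 mm in diameter and 30 mm tall standing on it (42 mm in all, about 50 g). It starts upright on the mat between pin and stripe. Origin at the centre of its underside, z up along the stem. All cutters are alike; two to four are present (None when absent).
- cutter4: White plastic plunger cutter: a disc 36 mm in diameter and 12 mm high with a round stem 16 mm in diameter and 30 mm tall standing on it (42 mm in all, about 50 g). It starts upright on the mat between pin and stripe. Origin at the centre of its underside, z up along the stem. All cutters are alike; two to four are present (None when absent).
- tin: Aluminium tin, fixed: 140 (x) by 200 (y) by 56 mm high outside, walls and floor 4 mm, open above, to the left or right of the mat. Origin at the centre of its underside. Its lid is hinged along the far (+x) rim; the spring catch is at the middle of the near (-x) wall. Cutters fit standing side by side in a row along y.
- lid (a joint): The tin's lid angle, rad: 0 shut and clicked, grows as it opens; starts at 1.45 to 1.6 (about upright). A stiff hinge holds it wherever it is left; pushing its outer face near the free edge towards the robot and down closes it with about 1 N. The catch is met at about 0.09 and takes about 12 N pressed down at the free edge, then the lid snaps to 0 and stays.
- lid_edge (a point): Middle of the lid's outer face, 9 mm in from its free edge and 145 mm from the hinge line. The lid is a plate 154 mm from hinge to free edge, 200 mm wide and 6 mm thick; this point's own x lies in the lid plane towards the hinge, y along the hinge, and z out of the outer face (up when shut).
- lid_hinge (a point): Middle of the lid's hinge line, 57 mm above the table, on the tin's far (+x) rim; same axes as lid_edge, turning with the lid.
- caddy: Black plastic stand with steel pockets, fixed, on the other side of the mat from the tin: a plate 85 (x) by 190 (y) by 3 mm with two square pockets 60 mm outside, 54 mm inside, rims 23 mm above the table, one centred 50 mm towards its -y (it holds the spray can), one 50 mm towards its +y (the empty cap holder). Origin at the centre of its underside.
- cap_holder (a point): Centre of the floor of the cap holder, 6 mm above the table.
- can: Spray can standing in the caddy: white, 52 mm in diameter, 150 mm to its shoulder, with a 32 mm collar and a nozzle under the cap, about 0.35 kg. Origin at the centre of its underside.
- cap: White plastic cap sitting loosely over the can's collar, resting on its shoulder: 42 mm outer diameter, 45 mm high, hollow, open below, about 25 g; lift it more than 35 mm to clear the nozzle. Origin at the centre of its open lower rim, z up towards the closed top.
- ramekin: White ceramic ramekin, 72 mm wide, 40 mm high. Not part of the job: leave where it is. Origin at its underside.
- jar: Amber glass jar with a steel lid, 64 mm wide, 90 mm high. Not part of the job: leave where it is. Origin at its underside.
- shaker: Steel shaker, 60 mm wide, 95 mm high. Not part of the job: leave where it is. Origin at its underside.
- tub: Open white plastic tub, 100 by 120 by 50 mm high. Not part of the job: leave where it is. Origin at its underside.
- timer: Flat round kitchen timer, 64 mm wide, 34 mm high. Not part of the job: leave where it is. Origin at its underside.
- scraper: Steel dough scraper with a wooden grip, 120 mm wide, 16 mm high. Not part of the job: leave where it is. Origin at its underside.
Things that resemble listed ones, but are neither listed nor needed, are in the scene too. What is shaped like the cutter1 but green or pink is not meant.

How it is judged:
By the outcome, as a careful person would: the job done as asked, in the order asked, and still so for the second after the job is handed in, with the robot touching nothing.
Of cutter1, cutter2, cutter3, cutter4 only 2 to 4 are there at a start; the rules pass over those that are not, and their reading is None.
At some moment in a run one of cutter1, cutter2, cutter3, cutter4 may be knocked a few centimetres aside while the robot is not near it.
It also fails if it takes over 210 s, if anything falls off the work surface, if the arm or the gripper's body presses on something with over 40 N, if the wrist force passes 120 N, or if a joint passes its speed limit or range.

## Working session

There is one attempt and no reset: what is moved stays moved. The work goes in short steps, Python scripts to look and compute and a tool call to move; the robot and the scene stay as the last step left them, time stands still between calls to the robot, and variables do not carry over. Pictures are saved under pics/ and viewed, on a budget of 14 in all, crops included, one or two more only if the job needs it, and the job is handed in when it is done.

Besides the shell and the picture viewer there is one more tool, called after ">>>" as name(argument=value, ...), one argument or row to a line, values as JSON. drive_tool: Moves the arm, as the interface text tells. Its arguments: {"type":"object","properties":{"commands":{"type":"array"}},"required":["commands"]}

```bash
mkdir -p pics; cat > h.py <<'E'
import numpy as np, cv2
from rig import bot, imaging, workorder
def cap(n):
    p,d=imaging.capture(n); return p,d,imaging.get_calibration(n)
def pts(d,c):
    K=c["mtx"];T=np.linalg.inv(c["world_to_cam"]);v,u=np.mgrid[:400,:640]
    P=np.stack([(u-K[0,2])/K[0,0]*d,(v-K[1,2])/K[1,1]*d,d,np.ones_like(d)],-1)
    W=(P@T.T)[...,:3]; W[d==0]=np.nan; return W
def ray(c,u,v,z):
    K=c["mtx"];T=np.linalg.inv(c["world_to_cam"]);r=T[:3,:3]@np.array([(u-K[0,2])/K[0,0],(v-K[1,2])/K[1,1],1]);o=T[:3,3]
    return o+r*(z-o[2])/r[2]
def save(n,p): cv2.imwrite("pics/"+n+".png",cv2.cvtColor(p,cv2.COLOR_RGB2BGR))
E
python3 - <<'E'
from h import *
for n in("top","scene"):
    p,d,c=cap(n); save(n+"0",p); np.savez(n+"0.npz",p=p,d=d,m=c["mtx"],w=c["world_to_cam"]); print(n,np.linalg.inv(c["world_to_cam"]).round(3).tolist(),c["mtx"].tolist())
s=bot.read_state();print(s["tcp_rot"],s["position"],s["time_s"])
E
```

```text
top [[0.007, -0.998, 0.056, 0.473], [-1.0, -0.007, -0.005, 0.04], [0.005, -0.056, -0.998, 1.59], [0.0, 0.0, 0.0, 1.0]] [[507.26979889085, 0.0, 322.8416866983456], [0.0, 507.26979889085, 197.08716567996947], [0.0, 0.0, 1.0]]
scene [[-0.735, 0.541, -0.409, 1.068], [0.678, 0.575, -0.458, 0.632], [-0.012, -0.614, -0.789, 1.142], [0.0, 0.0, 0.0, 1.0]] [[484.49503847809007, 0.0, 322.3975939544506], [0.0, 484.49503847809007, 200.46535757022204], [0.0, 0.0, 1.0]]
[[ 4.17575270e-01 -4.89522956e-04  9.08642204e-01]
 [-9.08640221e-01  1.93236066e-03  4.17575399e-01]
 [-1.96023720e-03 -9.99998013e-01  3.62105778e-04]] [ 0.2608656  -0.56727193  0.24365477] 0.1
```

View pics/top0.png

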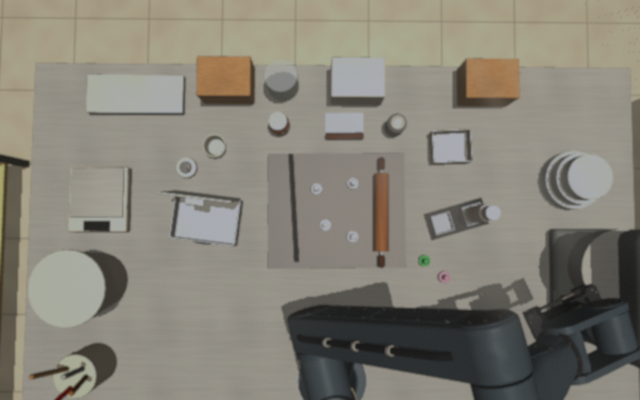

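View pics/scene0.png

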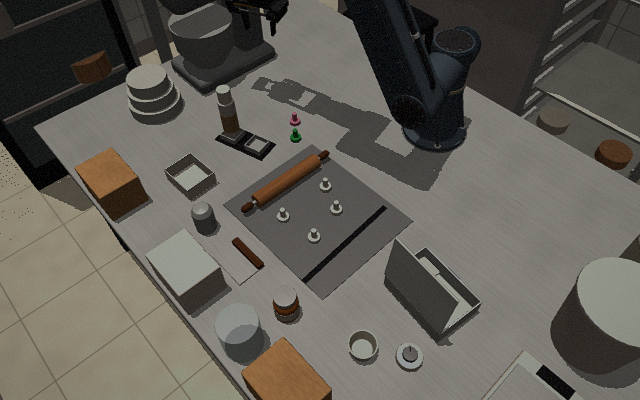

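The top view shows four white cutters at (317,188), (353,183), (325,225) and (353,236). The green (424,260) and pink (444,277) lookalikes are off the mat and don't count. The stripe runs (292,153)–(296,262) and the pin is at u=381. The tin is at (206,220) with its lid along the far rim, and the can with its cap is at (490,212), next to the empty holder at (442,222). The scene view agrees. Next I'll measure these.

```bash
python3 - <<'E'
from h import *
z=np.load("top0.npz");p,d=z["p"],z["d"];c=dict(mtx=z["m"],world_to_cam=z["w"]);W=pts(d,c)
Z=W[...,2];v,u=np.mgrid[:400,:640]
print("table z",np.nanmedian(Z[300:390,150:250]),"mat z",np.nanmedian(Z[240:260,300:340]))
# cutters: height over mat
m=((Z>.01)&(Z<.07)&(u>300)&(u<368)&(v>155)&(v<265)).astype(np.uint8)
n,l,st,ce=cv2.connectedComponentsWithStats(m)
for i in range(1,n):
    if st[i,4]>20:
        s=W[(l==i)]; t=s[s[:,2]>.036]; b=s[s[:,2]<.03]
        print("cut",ce[i].round(1),st[i,4],"stem",np.median(t,0).round(4) if len(t) else None,"all",s.mean(0).round(4), "ray disc",ray(c,*ce[i],.02).round(4))
# stripe
g=p.astype(int).sum(2); m=((g<150)&(u>284)&(u<305)&(v>150)&(v<266)); s=W[m]
q=np.array([ray(c,a,b,.003) for b,a in zip(*np.nonzero(m))]);vx,vy,x0,y0=cv2.fitLine(q[:,:2].astype(np.float32),2,0,.01,.01).ravel();print("stripe",x0,y0,np.degrees(np.arctan2(vy,vx)),q[:,0].min(),q[:,0].max())
m=(p[...,0].astype(int)-p[...,2]>50)&(u>370)&(u<392)&(v>165)&(v<255);q=np.array([ray(c,a,b,.026) for b,a in zip(*np.nonzero(m))]);vx,vy,x0,y0=cv2.fitLine(q[:,:2].astype(np.float32),2,0,.01,.01).ravel();print("pin",x0,y0,np.degrees(np.arctan2(vy,vx)),q[:,0].min(),q[:,0].max(), "depth ridge",np.median(W[200:230][:, :, ][(W[200:230,:,2]>.044)&(u[200:230]>370)&(u[200:230]<392)],0))
# cap
m=(Z>.17)&(u>470)&(u<510)&(v>195)&(v<230); s=W[m];print("cap",s.shape,np.median(s,0),s.min(0),s.max(0))
# regions
for nm,(a,b,e,f) in dict(tin=(160,248,185,250),caddy=(420,492,195,240)).items():
    bm=np.where(np.isnan(Z[e:f,a:b]),-1,Z[e:f,a:b]*1000).round().astype(int); np.savetxt(nm+".txt",bm[::3,::3],fmt="%4d")
big=lambda y0,y1,x0,x1,k:cv2.resize(p[y0:y1,x0:x1],None,fx=k,fy=k,interpolation=cv2.INTER_CUBIC)
save("crop1",np.hstack([big(180,250,155,255,4),big(180,250,420,510,4)]))
E
cat tin.txt; echo; cat caddy.txt
```

```text
table z -0.00026937589227049585 mat z 0.0027664303428531767
cut [352.2 183.4] 96 stem [ 0.6045 -0.0593  0.0434] all [ 0.6047 -0.0581  0.0214] ray disc [ 0.6049 -0.0582  0.02  ]
cut [315.7 188.9] 94 stem [0.5878 0.0538 0.0449] all [0.5869 0.0549 0.0213] ray disc [0.587  0.0549 0.02  ]
cut [324.5 224.8] 90 stem [0.4753 0.0255 0.0417] all [0.4761 0.0269 0.0213] ray disc [0.4761 0.0269 0.02  ]
cut [351.6 236.7] 94 stem [ 0.4395 -0.0568  0.0455] all [ 0.44   -0.0571  0.0215] ray disc [ 0.4399 -0.0572  0.02  ]
Traceback (most recent call last):
IndexError: too many indices for array: array is 1-dimensional, but 2 were indexed
cat: tin.txt: No such file or directory
cat: caddy.txt: No such file or directory
```

```bash
python3 - <<'E'
from h import *
z=np.load("top0.npz");p,d=z["p"],z["d"];c=dict(mtx=z["m"],world_to_cam=z["w"]);W=pts(d,c)
Z=W[...,2];v,u=np.mgrid[:400,:640]
g=p.astype(int).sum(2);gm=np.median(g[155:265,300:312]);print("mat g",gm)
m=((g<gm*.55)&(u>286)&(u<302)&(v>155)&(v<259))
def line(n,m,h):
    q=np.array([ray(c,a,b,h) for b,a in zip(*np.nonzero(m))]);vx,vy,x0,y0=cv2.fitLine(q[:,:2].astype(np.float32),2,0,.01,.01).ravel();print(n,m.sum(),x0,y0,np.degrees(np.arctan(vy/vx)),q[:,0].min(),q[:,0].max())
line("stripe",m,.003)
line("pin",(p[...,0].astype(int)-p[...,2]>40)&(u>370)&(u<392)&(v>165)&(v<258),.026)
line("pin depth",(Z>.035)&(u>370)&(u<392)&(v>150)&(v<270),.04)
m=(Z>.17)&(u>470)&(u<510)&(v>195)&(v<230); s=W[m];print("cap",s.shape,np.median(s,0),s.min(0),s.max(0))
for nm,(a,b,e,f) in dict(tin=(160,248,185,250),caddy=(420,505,195,240)).items():
    bm=np.where(np.isnan(Z[e:f,a:b]),-1,Z[e:f,a:b]*1000).round().astype(int); np.savetxt(nm+".txt",bm[::3,::3],fmt="%4d")
big=lambda y0,y1,x0,x1,k:cv2.resize(p[y0:y1,x0:x1],None,fx=k,fy=k,interpolation=cv2.INTER_CUBIC)
save("crop1",np.clip(np.hstack([big(180,250,155,255,4),big(180,250,420,510,4)])*1.3,0,255).astype(np.uint8))
E
cat tin.txt; echo; cat caddy.txt
```

```text
mat g 387.0
stripe 344 0.52936006 0.12525286 3.6998143 0.372219178919986 0.6913753330952305
pin 965 0.5143366 -0.14780016 -0.68976384 0.39978093711310914 0.6374544727689128
pin depth 1102 0.5162626 -0.14501026 0.064620145 0.35213360375985836 0.682260143063901
cap (224, 3) [ 0.51126304 -0.42822419  0.19946339] [ 0.49190837 -0.45273802  0.17163936] [ 0.53108475 -0.41049446  0.20747129]
  -1   -4   -1    0   -3    2   -2    3    0    3    1    0    2   -2   -5    3    1   -4    0    3   -4    5    1    6   -1   -4    1    0   -2    7
   6   -2    5   -3    3    0   -6   -9    0   -5   10    2    1   -2   -1   -6    4   -4    1    3   -6    3    3   -2   -7    0   -8   -7    4   -3
  -1   -1  148  134  122  104   91   76    4    3    3    6   -3   -4    0    0   -5    1    5   -1   -4    1   -4    2   -2    3   -3   -8    0    0
 207  208  207  209  208  211  203  188  177  161  149  135  120   99   85   83    3    3   -2   -1   -7   -8   -2   -1   -1   -7    1   -1    5   -1
  -5   -1    0    3   -4   50   22    4  208  213  209  216  210  206  203  186  173  161  148  132  116  106   8
[... 4062 characters left out ...]
    3    3    2    2    0    1   -7   -2    2    5   10   19    4    1    4    4    5   -3   -2   -1    1   -3    4    7
  -3   -4    2   -2    5    8    6    3   11    6    4   23    5    3    2    2   -2    3   -3    4    1   -3   -3   -4    4   -1   -4   -7   -8
   1    1    2    1   -2   30    2    2   11   28   25    1    2    1    4   -5   -1   -4   -5   -6   -4   -3   -3    4   -4   -3   -2   -5    2
   2   -3    0   -5    2   15   25    3   -5    3    0   -5    0   -3    0   -1    1    2   -2    3    1   -9   -7    0    5    1    3   -5   -7
   2   -2   -5    6    1    8   -5    4   -1    0    2    8   -5   -9    1    0   -4   -2    0    0   -3   -2   -1    0   -5   -3    3    1   -2
```

View pics/crop1.png

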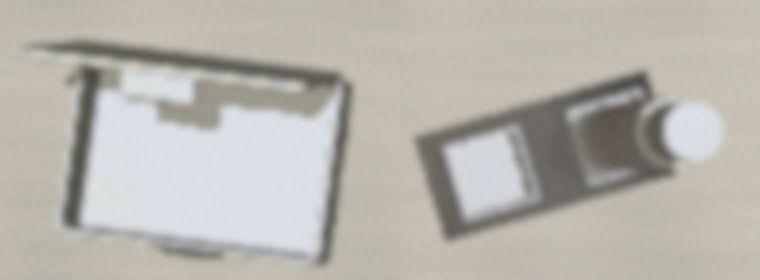

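The crop shows the tin rim corners near (170,237), (236,245) and (242,201), with the lid upright on its far rim. The caddy is turned about 17°, with the empty pocket at left (442,222) and the cap at (493,212).

```bash
python3 - <<'E'
from h import *
z=np.load("top0.npz");p,d=z["p"],z["d"];c=dict(mtx=z["m"],world_to_cam=z["w"]);W=pts(d,c);Z=W[...,2];v,u=np.mgrid[:400,:640]
R=lambda x,y,h:ray(c,155+x/4-.4,180+y/4-.4,h)[:2].round(4)
print("tin near L,R, far R",R(62,228,.056),R(325,262,.056),R(350,85,.056))
# depth rims
fit=lambda s:cv2.fitLine(s[:,:2].astype(np.float32),4,0,.001,.01).ravel()
m=(Z>.045)&(Z<.066)
for n,k in (("near",m&(v>236)&(v<250)&(u>176)&(u<232)),("right",m&(u>232)&(u<246)&(v>208)&(v<238)),("left",m&(u>166)&(u<180)&(v>205)&(v<234))):
    f=fit(W[k]);print(n,k.sum(),f[2:],np.degrees(np.arctan2(f[1],f[0])))
k=(Z>.195)&(u>155)&(u<250)&(v>188)&(v<202);f=fit(W[k]);print("lidtop",f[2:],np.degrees(np.arctan2(f[1],f[0])),W[k].min(0),W[k].max(0))
C=lambda x,y,h:ray(c,420+(x-400)/4-.4,180+y/4-.4,h)[:2].round(4)
cc=[C(416,138,.003),C(645,70,.003),C(447,240,.003),C(672,172,.003)];print("caddy",cc,np.mean(cc,0))
m=((p.min(2)>150)&(u>428)&(u<455)&(v>208)&(v<238)).astype(np.uint8)
print("pocket",m.sum()); r=cv2.minAreaRect(cv2.findNonZero(m));print(r,ray(c,*r[0],.006))
m=((Z>.185)&(u>470)&(u<510)&(v>195)&(v<230)).astype(np.uint8);(a,b),rr=cv2.minEnclosingCircle(cv2.findNonZero(m));print("cap",ray(c,a,b,.201),rr*1.39/507)
z=np.load("scene0.npz");c2=dict(mtx=z["m"],world_to_cam=z["w"]);W2=pts(z["d"],c2)
k=(W2[...,2]>.192)&(W2[...,2]<.22)&(abs(W2[...,0]-.51)<.05)&(abs(W2[...,1]+.43)<.05);print("scene cap",W2[k].mean(0),W2[k].min(0),W2[k].max(0))
k=(W2[...,2]>.07)&(W2[...,2]<.23)&(abs(W2[...,0]-.57)<.08)&(abs(W2[...,1]-.4)<.13);s=W2[k];A=np.c_[s[:,1:],np.ones(len(s))];q=np.linalg.lstsq(A,s[:,0],rcond=None)[0];print("lid plane x=a y+b z+c",q,s[:,1].min(),s[:,1].max(),s[:,2].max())
E
```

```text
tin near L,R, far R [0.4372 0.4917] [0.413  0.2935] [0.5465 0.2768]
near 111 [0.42139244 0.38289094] 83.60503
right 51 [0.48886684 0.2921641 ] -6.342624
left 66 [0.48656675 0.4887158 ] -6.5383716
lidtop [0.5475707  0.38777333] 83.54754 [0.53766949 0.2847616  0.1951485 ] [0.56258233 0.48399857 0.21914744]
caddy [array([ 0.5116, -0.2833]), array([ 0.5662, -0.4634]), array([ 0.4322, -0.3072]), array([ 0.4864, -0.4837])] [ 0.4991 -0.3844]
pocket 242
((441.1414794921875, 222.7452850341797), (16.62062644958496, 14.972298622131348), 74.05460357666016) [ 0.48494043 -0.33738611  0.006     ]
cap [ 0.51114461 -0.42998435  0.201     ] 0.02278416960902468
scene cap [ 0.51349126 -0.42889618  0.20085441] [ 0.49191028 -0.45221853  0.19217491] [ 0.53308264 -0.40966503  0.20656826]
lid plane x=a y+b z+c [ 0.11937956 -0.13194838  0.52949212] 0.2825057383553045 0.48269735892602783 0.21430311370966615
```

>>> drive_tool(
  commands=[
    {"wy": 0.092, "grip": 60},
    {"wy": 0.091, "grip": 60},
    {"wy": 0.091, "grip": 60},
    {"dx": -0.8, "dz": 0.28, "grip": 60},
    {"dx": -0.8, "dz": 0.28, "grip": 60},
    {"dx": -0.8, "dz": 0.28, "grip": 60},
    {"dx": -0.8, "dz": 0.28, "grip": 60},
    {"dx": -0.8, "dz": 0.28, "grip": 60},
  ],
)

```text
schema error: expected keys dx, dy, dz, wx, wy, wz, grip
```

>>> drive_tool(
  commands=[
    {"dx": -0.8, "dz": 0.28, "grip": 60},
    {"dx": -0.8, "dz": 0.28, "grip": 60},
    {"dx": -0.8, "dz": 0.28, "grip": 60},
    {"dx": -0.8, "dz": 0.28, "grip": 60},
    {"dx": -0.8, "dz": 0.28, "grip": 60},
    {"dx": -0.8, "dz": 0.28, "grip": 60},
    {"dx": -0.8, "dz": 0.28, "grip": 60},
    {"dx": -0.8, "dz": 0.28, "grip": 60},
  ],
)

```text
schema error: expected keys dx, dy, dz, wx, wy, wz, grip
```

>>> drive_tool(
  commands=[
    {"dx": -0.8, "dz": 0.28, "grip": 60},
    {"dx": -0.8, "dz": 0.28, "grip": 60},
    {"dx": -0.8, "dz": 0.28, "grip": 60},
    {"dy": 0.8, "grip": 60},
    {"dy": 0.8, "grip": 60},
    {"grip": 60},
  ],
)

```text
schema error: expected keys dx, dy, dz, wx, wy, wz, grip
```

All keys are required in every row.

>>> drive_tool(
  commands=[
    {"dx": 0, "dy": 0, "dz": 0, "wx": 0, "wy": 0.092, "wz": 0, "grip": 60},
    {"dx": 0, "dy": 0, "dz": 0, "wx": 0, "wy": 0.091, "wz": 0, "grip": 60},
    {"dx": 0, "dy": 0, "dz": 0, "wx": 0, "wy": 0.091, "wz": 0, "grip": 60},
    {"dx": -0.8, "dy": 0, "dz": 0.28, "wx": 0, "wy": 0, "wz": 0, "grip": 60},
    {"dx": -0.8, "dy": 0, "dz": 0.28, "wx": 0, "wy": 0, "wz": 0, "grip": 60},
    {"dx": -0.8, "dy": 0, "dz": 0.28, "wx": 0, "wy": 0, "wz": 0, "grip": 60},
    {"dx": -0.8, "dy": 0, "dz": 0.28, "wx": 0, "wy": 0, "wz": 0, "grip": 60},
    {"dx": -0.8, "dy": 0, "dz": 0.28, "wx": 0, "wy": 0, "wz": 0, "grip": 60},
  ],
)

```text
time_s: 1.1
position: [0.3171, -0.4065, 0.2442]
tcp_rot: [[0.0, -0.0, 1.0], [-1.0, 0.001, 0.0], [-0.001, -1.0, -0.0]]
force: [-0.3, -0.5, -0.1]
opening: 0.69
```

>>> drive_tool(
  commands=[
    {"dx": -0.8, "dy": 0, "dz": 0.28, "wx": 0, "wy": 0, "wz": 0, "grip": 60},
    {"dx": -0.8, "dy": 0, "dz": 0.28, "wx": 0, "wy": 0, "wz": 0, "grip": 60},
    {"dx": -0.8, "dy": 0, "dz": 0.28, "wx": 0, "wy": 0, "wz": 0, "grip": 60},
    {"dx": -0.8, "dy": 0, "dz": 0.28, "wx": 0, "wy": 0, "wz": 0, "grip": 60},
    {"dx": -0.8, "dy": 0, "dz": 0.28, "wx": 0, "wy": 0, "wz": 0, "grip": 60},
    {"dx": -0.8, "dy": 0, "dz": 0.28, "wx": 0, "wy": 0, "wz": 0, "grip": 60},
    {"dx": -0.8, "dy": 0, "dz": 0.28, "wx": 0, "wy": 0, "wz": 0, "grip": 60},
    {"dx": 0, "dy": 0, "dz": 0, "wx": 0, "wy": 0, "wz": 0, "grip": 60},
  ],
)

```text
time_s: 2.1
position: [0.395, -0.1817, 0.2443]
tcp_rot: [[0.004, -0.001, 1.0], [-1.0, 0.001, 0.004], [-0.001, -1.0, -0.001]]
force: [0.2, -0.4, -0.2]
opening: 0.69
```

>>> drive_tool(
  commands=[
    {"dx": -0.624, "dy": 0.57, "dz": 0.225, "wx": 0, "wy": 0, "wz": 0, "grip": 60},
    {"dx": -0.624, "dy": 0.57, "dz": 0.225, "wx": 0, "wy": 0, "wz": 0, "grip": 60},
    {"dx": -0.624, "dy": 0.57, "dz": 0.225, "wx": 0, "wy": 0, "wz": 0, "grip": 60},
    {"dx": -0.624, "dy": 0.57, "dz": 0.225, "wx": 0, "wy": 0, "wz": 0, "grip": 60},
    {"dx": -0.624, "dy": 0.57, "dz": 0.225, "wx": 0, "wy": 0, "wz": 0, "grip": 60},
    {"dx": 0, "dy": 0, "dz": 0, "wx": 0, "wy": 0, "wz": 0, "grip": 60},
  ],
)

```text
time_s: 2.85
position: [0.4395, -0.0584, 0.1291]
tcp_rot: [[0.003, -0.004, 1.0], [-1.0, 0.001, 0.003], [-0.001, -1.0, -0.004]]
force: [0.1, -0.5, 0.7]
opening: 0.687
```

```bash
cat > cut.py <<'E'
from h import *
def cutters(x0=.34,x1=.72,y0=-.115,y1=.20):
    out=[]
    for n in("top","scene"):
        p,d,c=cap(n);W=pts(d,c);Z=W[...,2]
        hsv=cv2.cvtColor(p,cv2.COLOR_RGB2HSV)
        m=((Z>.008)&(Z<.06)&(W[...,0]>x0)&(W[...,0]<x1)&(W[...,1]>y0)&(W[...,1]<y1)&(hsv[...,2]>110)&(hsv[...,1]<60)).astype(np.uint8)
        k,l,st,ce=cv2.connectedComponentsWithStats(m)
        for i in range(1,k):
            if st[i,4]>25: s=W[l==i]; t=s[s[:,2]>.03]; print(n,ce[i].round(),st[i,4],"mid",((s.min(0)+s.max(0))/2).round(3),"top",t.mean(0).round(4) if len(t) else None)
if __name__=="__main__":
    s=bot.read_state();print(s["time_s"],s["position"].round(4));cutters()
    p,_,_=cap("wrist");save("wrist1",p);p2,_,_=cap("scene");save("sc1",np.hstack([cv2.resize(p2[:260,150:460],None,fx=1.2,fy=1.2),cv2.resize(p,(416,312))]))
E
python3 cut.py
```

```text
2.85 [ 0.4395 -0.0584  0.1291]
top [352. 184.] 99 mid [ 0.604 -0.057  0.031] top [ 0.6044 -0.0585  0.0428]
top [316. 189.] 99 mid [0.586 0.056 0.029] top [0.5874 0.0543 0.0454]
top [324. 223.] 56 mid [0.481 0.028 0.028] top [0.4797 0.0262 0.043 ]
scene [334. 210.] 39 mid [0.482 0.027 0.016] top None
scene [283. 216.] 58 mid [ 0.605 -0.059  0.021] top [ 0.6009 -0.0523  0.0309]
scene [313. 235.] 80 mid [0.588 0.053 0.031] top [0.5877 0.0537 0.0455]
```

View pics/sc1.png

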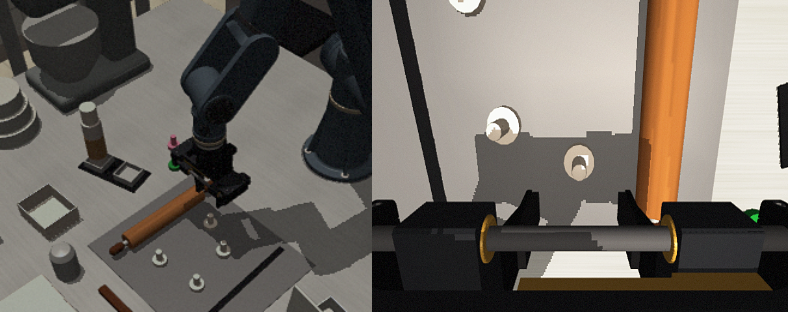

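The body's long side lies along the jaws, which is good for the tin. The cutter is centred between the fingers, so I go down and grip.

>>> drive_tool(
  commands=[
    {"dx": -0.035, "dy": 0.544, "dz": 0, "wx": 0, "wy": 0, "wz": 0, "grip": 60},
    {"dx": 0, "dy": 0.544, "dz": 0, "wx": 0, "wy": 0, "wz": 0, "grip": 60},
    {"dx": 0, "dy": 0.544, "dz": 0, "wx": 0, "wy": 0, "wz": 0, "grip": 60},
    {"dx": 0, "dy": 0.544, "dz": 0, "wx": 0, "wy": 0, "wz": 0, "grip": 60},
    {"dx": 0, "dy": 0, "dz": 0, "wx": 0, "wy": 0, "wz": 0, "grip": 0},
    {"dx": 0, "dy": 0, "dz": 0, "wx": 0, "wy": 0, "wz": 0, "grip": 0},
    {"dx": 0, "dy": 0, "dz": 0, "wx": 0, "wy": 0, "wz": 0, "grip": 0},
    {"dx": 0, "dy": 0, "dz": 0, "wx": 0, "wy": 0, "wz": 0, "grip": 0},
  ],
)

```text
time_s: 4.05
position: [0.4406, -0.0578, 0.0442]
tcp_rot: [[0.0, 0.001, 1.0], [-1.0, -0.001, 0.0], [0.001, -1.0, 0.001]]
force: [1.2, -0.1, 0.0]
opening: 0.322
```

>>> drive_tool(
  commands=[
    {"dx": 0, "dy": 0, "dz": 0, "wx": 0, "wy": 0, "wz": 0, "grip": 0},
    {"dx": 0, "dy": 0, "dz": 0, "wx": 0, "wy": 0, "wz": 0, "grip": 0},
    {"dx": 0, "dy": 0, "dz": 0, "wx": 0, "wy": 0, "wz": 0, "grip": 0},
  ],
)

```text
time_s: 4.42
position: [0.4405, -0.0577, 0.0438]
tcp_rot: [[0.001, 0.001, 1.0], [-1.0, -0.0, 0.001], [0.0, -1.0, 0.001]]
force: [0.0, -0.3, 4.8]
opening: 0.17
```

>>> drive_tool(
  commands=[
    {"dx": 0, "dy": -0.84, "dz": 0, "wx": 0, "wy": 0, "wz": 0, "grip": 0},
    {"dx": 0, "dy": -0.84, "dz": 0, "wx": 0, "wy": 0, "wz": 0, "grip": 0},
    {"dx": 0, "dy": -0.84, "dz": 0, "wx": 0, "wy": 0, "wz": 0, "grip": 0},
    {"dx": -0.8, "dy": 0, "dz": 0.043, "wx": 0, "wy": 0, "wz": 0, "grip": 0},
    {"dx": -0.8, "dy": 0, "dz": 0.043, "wx": 0, "wy": 0, "wz": 0, "grip": 0},
    {"dx": -0.8, "dy": 0, "dz": 0.043, "wx": 0, "wy": 0, "wz": 0, "grip": 0},
    {"dx": -0.8, "dy": 0, "dz": 0.043, "wx": 0, "wy": 0, "wz": 0, "grip": 0},
    {"dx": -0.8, "dy": 0, "dz": 0.043, "wx": 0, "wy": 0, "wz": 0, "grip": 0},
  ],
)

```text
time_s: 5.42
position: [0.4482, 0.1035, 0.1439]
tcp_rot: [[0.0, -0.001, 1.0], [-1.0, 0.0, 0.0], [-0.0, -1.0, -0.001]]
force: [0.4, -0.6, -0.0]
opening: 0.176
```

>>> drive_tool(
  commands=[
    {"dx": -0.8, "dy": 0, "dz": 0.043, "wx": 0, "wy": 0, "wz": 0, "grip": 0},
    {"dx": -0.8, "dy": 0, "dz": 0.043, "wx": 0, "wy": 0, "wz": 0, "grip": 0},
    {"dx": -0.8, "dy": 0, "dz": 0.043, "wx": 0, "wy": 0, "wz": 0, "grip": 0},
    {"dx": -0.8, "dy": 0, "dz": 0.043, "wx": 0, "wy": 0, "wz": 0, "grip": 0},
    {"dx": -0.8, "dy": 0, "dz": 0.043, "wx": 0, "wy": 0, "wz": 0, "grip": 0},
    {"dx": -0.8, "dy": 0, "dz": 0.043, "wx": 0, "wy": 0, "wz": 0, "grip": 0},
    {"dx": -0.8, "dy": 0, "dz": 0.043, "wx": 0, "wy": 0, "wz": 0, "grip": 0},
    {"dx": -0.8, "dy": 0, "dz": 0.043, "wx": 0, "wy": 0, "wz": 0, "grip": 0},
  ],
)

```text
time_s: 6.42
position: [0.4616, 0.3593, 0.1436]
tcp_rot: [[0.001, -0.002, 1.0], [-1.0, -0.001, 0.001], [0.001, -1.0, -0.002]]
force: [-0.6, -0.3, -0.7]
opening: 0.175
```

>>> drive_tool(
  commands=[
    {"dx": -0.8, "dy": 0, "dz": 0.043, "wx": 0, "wy": 0, "wz": 0, "grip": 0},
    {"dx": -0.8, "dy": 0, "dz": 0.043, "wx": 0, "wy": 0, "wz": 0, "grip": 0},
    {"dx": -0.8, "dy": 0, "dz": 0.043, "wx": 0, "wy": 0, "wz": 0, "grip": 0},
    {"dx": 0, "dy": 0, "dz": 0, "wx": 0, "wy": 0, "wz": 0, "grip": 0},
    {"dx": 0, "dy": 0, "dz": 0, "wx": 0, "wy": 0, "wz": 0, "grip": 0},
  ],
)

```text
time_s: 7.05
position: [0.4666, 0.4535, 0.1434]
tcp_rot: [[0.001, -0.002, 1.0], [-1.0, -0.002, 0.001], [0.002, -1.0, -0.002]]
force: [-0.6, 0.4, -0.7]
opening: 0.173
```

```bash
python3 - <<'E'
from h import *
s=bot.read_state();print(s["time_s"],s["position"].round(4),s["joint_positions"])
p,d,c=cap("scene");W=pts(d,c);save("sc2",np.hstack([cv2.resize(p[180:350,340:540],None,fx=2.2,fy=2.2),cv2.resize(cap("wrist")[0][:,:,:],(360,374))]))
E
python3 -c "
from cut import *;cutters()"
```

```text
7.05 [0.4666 0.4535 0.1434] [ 3.43721294e+01  3.90067505e+01  8.29693167e+01 -2.42020639e-02
  5.81850229e+01  1.24340435e+02]
top [352. 183.] 104 mid [ 0.606 -0.057  0.029] top [ 0.6047 -0.0588  0.0426]
top [316. 189.] 110 mid [0.587 0.053 0.029] top [0.5875 0.0543 0.0438]
top [324. 225.] 105 mid [0.477 0.028 0.031] top [0.4757 0.0261 0.0437]
scene [336. 207.] 73 mid [0.474 0.026 0.029] top [0.475  0.0261 0.0462]
scene [283. 216.] 57 mid [ 0.604 -0.061  0.019] top None
scene [313. 235.] 84 mid [0.588 0.053 0.03 ] top [0.5876 0.0536 0.0452]
```

View pics/sc2.png

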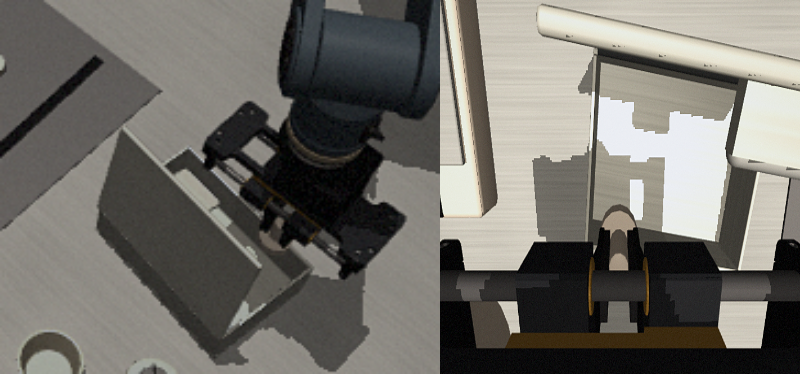

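The held cutter is inside the tin's outline and the lid is well clear, so I lower it.

>>> drive_tool(
  commands=[
    {"dx": -0.05, "dy": 0.6, "dz": 0.03, "wx": 0, "wy": 0, "wz": 0, "grip": 0},
    {"dx": 0, "dy": 0.6, "dz": 0, "wx": 0, "wy": 0, "wz": 0, "grip": 0},
    {"dx": 0, "dy": 0.6, "dz": 0, "wx": 0, "wy": 0, "wz": 0, "grip": 0},
    {"dx": 0, "dy": 0.6, "dz": 0, "wx": 0, "wy": 0, "wz": 0, "grip": 0},
    {"dx": 0, "dy": 0, "dz": 0, "wx": 0, "wy": 0, "wz": 0, "grip": 0},
  ],
)

```text
time_s: 7.88
position: [0.4679, 0.455, 0.0468]
tcp_rot: [[-0.001, -0.003, 1.0], [-1.0, -0.002, -0.001], [0.002, -1.0, -0.003]]
force: [0.0, -0.3, -0.8]
opening: 0.172
```

>>> drive_tool(
  commands=[
    {"dx": 0, "dy": 0.04, "dz": 0, "wx": 0, "wy": 0, "wz": 0, "grip": 0},
    {"dx": 0, "dy": 0, "dz": 0, "wx": 0, "wy": 0, "wz": 0, "grip": 26},
    {"dx": 0, "dy": 0, "dz": 0, "wx": 0, "wy": 0, "wz": 0, "grip": 26},
    {"dx": 0, "dy": 0, "dz": 0, "wx": 0, "wy": 0, "wz": 0, "grip": 26},
    {"dx": 0, "dy": -0.6, "dz": 0, "wx": 0, "wy": 0, "wz": 0, "grip": 26},
    {"dx": 0, "dy": -0.6, "dz": 0, "wx": 0, "wy": 0, "wz": 0, "grip": 26},
    {"dx": 0, "dy": -0.6, "dz": 0, "wx": 0, "wy": 0, "wz": 0, "grip": 26},
    {"dx": 0, "dy": -0.6, "dz": 0, "wx": 0, "wy": 0, "wz": 0, "grip": 40},
  ],
)

```text
time_s: 8.88
position: [0.4686, 0.4564, 0.1437]
tcp_rot: [[0.001, 0.0, 1.0], [-1.0, 0.0, 0.001], [-0.0, -1.0, 0.0]]
force: [-0.0, 0.6, 0.3]
opening: 0.352
```

>>> drive_tool(
  commands=[
    {"dx": 0.8, "dy": 0, "dz": 0.015, "wx": 0, "wy": 0, "wz": 0, "grip": 50},
    {"dx": 0.8, "dy": 0, "dz": 0.015, "wx": 0, "wy": 0, "wz": 0, "grip": 50},
    {"dx": 0.8, "dy": 0, "dz": 0.015, "wx": 0, "wy": 0, "wz": 0, "grip": 50},
    {"dx": 0.8, "dy": 0, "dz": 0.015, "wx": 0, "wy": 0, "wz": 0, "grip": 50},
    {"dx": 0.8, "dy": 0, "dz": 0.015, "wx": 0, "wy": 0, "wz": 0, "grip": 50},
    {"dx": 0.8, "dy": 0, "dz": 0.015, "wx": 0, "wy": 0, "wz": 0, "grip": 50},
    {"dx": 0.8, "dy": 0, "dz": 0.015, "wx": 0, "wy": 0, "wz": 0, "grip": 50},
    {"dx": 0.8, "dy": 0, "dz": 0.015, "wx": 0, "wy": 0, "wz": 0, "grip": 50},
  ],
)

```text
time_s: 9.88
position: [0.4738, 0.1995, 0.1431]
tcp_rot: [[0.001, 0.001, 1.0], [-1.0, 0.0, 0.001], [-0.0, -1.0, 0.001]]
force: [-0.6, -0.1, -0.2]
opening: 0.572
```

>>> drive_tool(
  commands=[
    {"dx": 0.8, "dy": 0, "dz": 0.015, "wx": 0, "wy": 0, "wz": 0, "grip": 50},
    {"dx": 0.8, "dy": 0, "dz": 0.015, "wx": 0, "wy": 0, "wz": 0, "grip": 50},
    {"dx": 0.8, "dy": 0, "dz": 0.015, "wx": 0, "wy": 0, "wz": 0, "grip": 50},
    {"dx": 0.8, "dy": 0, "dz": 0.015, "wx": 0, "wy": 0, "wz": 0, "grip": 50},
    {"dx": 0.8, "dy": 0, "dz": 0.015, "wx": 0, "wy": 0, "wz": 0, "grip": 50},
    {"dx": 0.25, "dy": 0, "dz": 0.015, "wx": 0, "wy": 0, "wz": 0, "grip": 50},
    {"dx": 0, "dy": 0, "dz": 0, "wx": 0, "wy": 0, "wz": 0, "grip": 50},
  ],
)

```text
time_s: 10.75
position: [0.4775, 0.0302, 0.1429]
tcp_rot: [[-0.001, 0.0, 1.0], [-1.0, 0.0, -0.001], [-0.0, -1.0, 0.0]]
force: [-0.4, -1.2, 0.5]
opening: 0.574
```

```bash
cat > tin.py <<'E'
from cut import *
s=bot.read_state();print(s["time_s"],s["position"].round(4));cutters();print("tin");cutters(.4,.52,.28,.5)
p,d,c=cap("top");save("tin%d"%(s["time_s"]*10),cv2.resize(p[185:255,155:255],None,fx=5,fy=5,interpolation=cv2.INTER_CUBIC))
E
python3 tin.py
```

```text
10.75 [0.4775 0.0302 0.1429]
top [352. 183.] 101 mid [ 0.605 -0.058  0.03 ] top [ 0.6044 -0.0581  0.0429]
top [316. 189.] 102 mid [0.587 0.052 0.031] top [0.5874 0.0543 0.0454]
scene [283. 216.] 59 mid [ 0.604 -0.06   0.021] top [ 0.6014 -0.0517  0.032 ]
scene [313. 235.] 84 mid [0.587 0.053 0.03 ] top [0.5876 0.0536 0.0453]
tin
top [203. 235.] 263 mid [0.464 0.393 0.034] top [0.4464 0.3933 0.0524]
top [185. 226.] 113 mid [0.468 0.459 0.03 ] top [0.4695 0.4578 0.0449]
scene [459. 286.] 147 mid [0.464 0.402 0.055] top [0.4396 0.4301 0.0558]
scene [459. 307.] 65 mid [0.469 0.463 0.031] top [0.4686 0.4595 0.0465]
```

The first cutter stands in the tin at (.469,.458). Next is cutter 3.

>>> drive_tool(
  commands=[
    {"dx": 0.1, "dy": 0.63, "dz": -0.04, "wx": 0, "wy": 0, "wz": 0, "grip": 50},
    {"dx": 0, "dy": 0.63, "dz": 0, "wx": 0, "wy": 0, "wz": 0, "grip": 50},
    {"dx": 0, "dy": 0.63, "dz": 0, "wx": 0, "wy": 0, "wz": 0, "grip": 50},
    {"dx": 0, "dy": 0.63, "dz": 0, "wx": 0, "wy": 0, "wz": 0, "grip": 50},
    {"dx": 0, "dy": 0, "dz": 0, "wx": 0, "wy": 0, "wz": 0, "grip": 0},
    {"dx": 0, "dy": 0, "dz": 0, "wx": 0, "wy": 0, "wz": 0, "grip": 0},
    {"dx": 0, "dy": 0, "dz": 0, "wx": 0, "wy": 0, "wz": 0, "grip": 0},
    {"dx": 0, "dy": 0, "dz": 0, "wx": 0, "wy": 0, "wz": 0, "grip": 0},
  ],
)

```text
time_s: 12.0
position: [0.4763, 0.0264, 0.0427]
tcp_rot: [[0.001, 0.002, 1.0], [-1.0, -0.0, 0.001], [0.0, -1.0, 0.002]]
force: [-0.2, -0.6, 0.3]
opening: 0.205
```

>>> drive_tool(
  commands=[
    {"dx": 0, "dy": 0, "dz": 0, "wx": 0, "wy": 0, "wz": 0, "grip": 0},
    {"dx": 0, "dy": 0, "dz": 0, "wx": 0, "wy": 0, "wz": 0, "grip": 0},
    {"dx": 0, "dy": -0.84, "dz": 0, "wx": 0, "wy": 0, "wz": 0, "grip": 0},
    {"dx": 0, "dy": -0.84, "dz": 0, "wx": 0, "wy": 0, "wz": 0, "grip": 0},
    {"dx": 0, "dy": -0.84, "dz": 0, "wx": 0, "wy": 0, "wz": 0, "grip": 0},
    {"dx": 0, "dy": 0, "dz": 0, "wx": 0, "wy": 0, "wz": 0, "grip": 0},
  ],
)

```text
time_s: 12.75
position: [0.4772, 0.0262, 0.1448]
tcp_rot: [[0.0, 0.006, 1.0], [-1.0, -0.001, 0.0], [0.001, -1.0, 0.006]]
force: [0.3, -0.6, -0.5]
opening: 0.176
```

>>> drive_tool(
  commands=[
    {"dx": -0.81, "dy": 0, "dz": -0.03, "wx": 0, "wy": 0, "wz": 0, "grip": 0},
    {"dx": -0.81, "dy": 0, "dz": -0.03, "wx": 0, "wy": 0, "wz": 0, "grip": 0},
    {"dx": -0.81, "dy": 0, "dz": -0.03, "wx": 0, "wy": 0, "wz": 0, "grip": 0},
    {"dx": -0.81, "dy": 0, "dz": -0.03, "wx": 0, "wy": 0, "wz": 0, "grip": 0},
    {"dx": -0.81, "dy": 0, "dz": -0.03, "wx": 0, "wy": 0, "wz": 0, "grip": 0},
    {"dx": -0.81, "dy": 0, "dz": -0.03, "wx": 0, "wy": 0, "wz": 0, "grip": 0},
    {"dx": -0.81, "dy": 0, "dz": -0.03, "wx": 0, "wy": 0, "wz": 0, "grip": 0},
    {"dx": -0.81, "dy": 0, "dz": -0.03, "wx": 0, "wy": 0, "wz": 0, "grip": 0},
  ],
)

```text
time_s: 13.75
position: [0.4649, 0.2863, 0.141]
tcp_rot: [[0.0, -0.003, 1.0], [-1.0, -0.001, 0.0], [0.001, -1.0, -0.003]]
force: [0.5, -0.7, -0.3]
opening: 0.172
```

>>> drive_tool(
  commands=[
    {"dx": -0.81, "dy": 0, "dz": -0.03, "wx": 0, "wy": 0, "wz": 0, "grip": 0},
    {"dx": -0.81, "dy": 0, "dz": -0.03, "wx": 0, "wy": 0, "wz": 0, "grip": 0},
    {"dx": -0.81, "dy": 0, "dz": -0.03, "wx": 0, "wy": 0, "wz": 0, "grip": 0},
    {"dx": -0.8, "dy": 0, "dz": -0.03, "wx": 0, "wy": 0, "wz": 0, "grip": 0},
    {"dx": 0, "dy": 0, "dz": 0, "wx": 0, "wy": 0, "wz": 0, "grip": 0},
    {"dx": 0, "dy": 0, "dz": 0, "wx": 0, "wy": 0, "wz": 0, "grip": 0},
  ],
)

```text
time_s: 14.5
position: [0.4602, 0.4138, 0.1412]
tcp_rot: [[0.001, -0.003, 1.0], [-1.0, -0.002, 0.001], [0.002, -1.0, -0.003]]
force: [0.3, -0.8, -0.0]
opening: 0.173
```

>>> drive_tool(
  commands=[
    {"dx": 0, "dy": 0.6, "dz": 0.05, "wx": 0, "wy": 0, "wz": 0, "grip": 0},
    {"dx": 0, "dy": 0.6, "dz": 0, "wx": 0, "wy": 0, "wz": 0, "grip": 0},
    {"dx": 0, "dy": 0.6, "dz": 0, "wx": 0, "wy": 0, "wz": 0, "grip": 0},
    {"dx": 0, "dy": 0.58, "dz": 0, "wx": 0, "wy": 0, "wz": 0, "grip": 0},
    {"dx": 0, "dy": 0, "dz": 0, "wx": 0, "wy": 0, "wz": 0, "grip": 0},
  ],
)

```text
time_s: 15.12
position: [0.4621, 0.4127, 0.0457]
tcp_rot: [[-0.001, -0.004, 1.0], [-1.0, -0.003, -0.001], [0.003, -1.0, -0.004]]
force: [-0.1, -0.5, -0.2]
opening: 0.174
```

>>> drive_tool(
  commands=[
    {"dx": 0, "dy": 0, "dz": 0, "wx": 0, "wy": 0, "wz": 0, "grip": 25},
    {"dx": 0, "dy": 0, "dz": 0, "wx": 0, "wy": 0, "wz": 0, "grip": 25},
    {"dx": 0, "dy": 0, "dz": 0, "wx": 0, "wy": 0, "wz": 0, "grip": 25},
    {"dx": 0, "dy": -0.6, "dz": 0, "wx": 0, "wy": 0, "wz": 0, "grip": 25},
    {"dx": 0, "dy": -0.6, "dz": 0, "wx": 0, "wy": 0, "wz": 0, "grip": 25},
    {"dx": 0, "dy": -0.6, "dz": 0, "wx": 0, "wy": 0, "wz": 0, "grip": 25},
    {"dx": 0, "dy": -0.6, "dz": 0, "wx": 0, "wy": 0, "wz": 0, "grip": 50},
  ],
)

```text
time_s: 16.0
position: [0.4631, 0.4149, 0.1449]
tcp_rot: [[0.001, 0.001, 1.0], [-1.0, 0.0, 0.001], [-0.0, -1.0, 0.001]]
force: [-0.5, -0.4, -0.8]
opening: 0.338
```

>>> drive_tool(
  commands=[
    {"dx": 0.9, "dy": 0, "dz": 0, "wx": 0, "wy": 0, "wz": 0, "grip": 50},
    {"dx": 0.9, "dy": 0, "dz": 0, "wx": 0, "wy": 0, "wz": 0, "grip": 50},
    {"dx": 0.9, "dy": 0, "dz": 0, "wx": 0, "wy": 0, "wz": 0, "grip": 50},
    {"dx": 0.9, "dy": 0, "dz": 0, "wx": 0, "wy": 0, "wz": 0, "grip": 50},
    {"dx": 0.9, "dy": 0, "dz": 0, "wx": 0, "wy": 0, "wz": 0, "grip": 50},
    {"dx": 0.9, "dy": 0, "dz": 0, "wx": 0, "wy": 0, "wz": 0, "grip": 50},
    {"dx": 0.9, "dy": 0, "dz": 0, "wx": 0, "wy": 0, "wz": 0, "grip": 50},
  ],
)

```text
time_s: 16.88
position: [0.4634, 0.1618, 0.1441]
tcp_rot: [[0.001, 0.001, 1.0], [-1.0, 0.0, 0.001], [-0.0, -1.0, 0.001]]
force: [0.4, -0.4, -0.4]
opening: 0.575
```

```bash
python3 tin.py
```

```text
16.875 [0.4634 0.1618 0.1441]
top [316. 189.] 101 mid [0.587 0.056 0.029] top [0.5875 0.0543 0.0439]
top [340. 191.] 106 mid [ 0.58  -0.022  0.03 ] top [ 0.5798 -0.0221  0.0441]
scene [297. 217.] 78 mid [ 0.578 -0.025  0.029] top [ 0.5795 -0.0226  0.0447]
scene [313. 235.] 83 mid [0.587 0.054 0.03 ] top [0.5874 0.0534 0.0449]
tin
top [205. 234.] 271 mid [0.466 0.392 0.034] top [0.4488 0.3911 0.0523]
top [185. 226.] 116 mid [0.468 0.458 0.029] top [0.4693 0.4578 0.044 ]
top [199. 228.] 106 mid [0.462 0.416 0.029] top [0.463  0.4149 0.044 ]
scene [455. 283.] 169 mid [0.464 0.395 0.034] top [0.4395 0.416  0.056 ]
scene [459. 307.] 65 mid [0.47  0.463 0.03 ] top [0.4681 0.4594 0.0456]
```

The knock has happened: the cutter at (.604,-.058) is now at (.580,-.022). I continue with the one at (.5875,.054).

>>> drive_tool(
  commands=[
    {"dx": 0.54, "dy": 0, "dz": 0.62, "wx": 0, "wy": 0, "wz": 0, "grip": 50},
    {"dx": 0.54, "dy": 0, "dz": 0.62, "wx": 0, "wy": 0, "wz": 0, "grip": 50},
    {"dx": 0.54, "dy": 0, "dz": 0.62, "wx": 0, "wy": 0, "wz": 0, "grip": 50},
    {"dx": 0.54, "dy": 0, "dz": 0.62, "wx": 0, "wy": 0, "wz": 0, "grip": 50},
    {"dx": 0.54, "dy": 0, "dz": 0.62, "wx": 0, "wy": 0, "wz": 0, "grip": 50},
    {"dx": 0, "dy": 0, "dz": 0, "wx": 0, "wy": 0, "wz": 0, "grip": 50},
    {"dx": 0, "dy": 0, "dz": 0, "wx": 0, "wy": 0, "wz": 0, "grip": 50},
  ],
)

```text
time_s: 18.0
position: [0.5863, 0.0562, 0.1432]
tcp_rot: [[0.002, -0.002, 1.0], [-1.0, 0.001, 0.002], [-0.001, -1.0, -0.002]]
force: [-0.2, 0.4, 0.4]
opening: 0.573
```

>>> drive_tool(
  commands=[
    {"dx": 0.04, "dy": 0.63, "dz": 0.03, "wx": 0, "wy": 0, "wz": 0, "grip": 50},
    {"dx": 0, "dy": 0.63, "dz": 0, "wx": 0, "wy": 0, "wz": 0, "grip": 50},
    {"dx": 0, "dy": 0.63, "dz": 0, "wx": 0, "wy": 0, "wz": 0, "grip": 50},
    {"dx": 0, "dy": 0.63, "dz": 0, "wx": 0, "wy": 0, "wz": 0, "grip": 50},
    {"dx": 0, "dy": 0, "dz": 0, "wx": 0, "wy": 0, "wz": 0, "grip": 0},
    {"dx": 0, "dy": 0, "dz": 0, "wx": 0, "wy": 0, "wz": 0, "grip": 0},
    {"dx": 0, "dy": 0, "dz": 0, "wx": 0, "wy": 0, "wz": 0, "grip": 0},
    {"dx": 0, "dy": 0, "dz": 0, "wx": 0, "wy": 0, "wz": 0, "grip": 0},
  ],
)

```text
time_s: 19.0
position: [0.589, 0.0533, 0.0437]
tcp_rot: [[0.001, 0.002, 1.0], [-1.0, -0.0, 0.001], [0.0, -1.0, 0.002]]
force: [1.1, -0.3, 0.1]
opening: 0.207
```

>>> drive_tool(
  commands=[
    {"dx": 0, "dy": 0, "dz": 0, "wx": 0, "wy": 0, "wz": 0, "grip": 0},
    {"dx": 0, "dy": 0, "dz": 0, "wx": 0, "wy": 0, "wz": 0, "grip": 0},
    {"dx": 0, "dy": -0.84, "dz": 0, "wx": 0, "wy": 0, "wz": 0, "grip": 0},
    {"dx": 0, "dy": -0.84, "dz": 0, "wx": 0, "wy": 0, "wz": 0, "grip": 0},
    {"dx": 0, "dy": -0.84, "dz": 0, "wx": 0, "wy": 0, "wz": 0, "grip": 0},
    {"dx": 0, "dy": 0, "dz": 0, "wx": 0, "wy": 0, "wz": 0, "grip": 0},
  ],
)

```text
time_s: 19.75
position: [0.5903, 0.0531, 0.146]
tcp_rot: [[0.0, 0.006, 1.0], [-1.0, -0.001, 0.0], [0.001, -1.0, 0.006]]
force: [-0.5, -0.9, 0.8]
opening: 0.178
```

>>> drive_tool(
  commands=[
    {"dx": -0.5, "dy": 0, "dz": -0.66, "wx": 0, "wy": 0, "wz": 0, "grip": 0},
    {"dx": -0.5, "dy": 0, "dz": -0.66, "wx": 0, "wy": 0, "wz": 0, "grip": 0},
    {"dx": -0.5, "dy": 0, "dz": -0.66, "wx": 0, "wy": 0, "wz": 0, "grip": 0},
    {"dx": -0.5, "dy": 0, "dz": -0.66, "wx": 0, "wy": 0, "wz": 0, "grip": 0},
    {"dx": -0.5, "dy": 0, "dz": -0.66, "wx": 0, "wy": 0, "wz": 0, "grip": 0},
    {"dx": -0.78, "dy": 0, "dz": 0, "wx": 0, "wy": 0, "wz": 0, "grip": 0},
    {"dx": -0.78, "dy": 0, "dz": 0, "wx": 0, "wy": 0, "wz": 0, "grip": 0},
    {"dx": -0.78, "dy": 0, "dz": 0, "wx": 0, "wy": 0, "wz": 0, "grip": 0},
  ],
)

```text
time_s: 20.75
position: [0.4554, 0.2474, 0.1422]
tcp_rot: [[0.0, -0.002, 1.0], [-1.0, -0.001, 0.0], [0.001, -1.0, -0.002]]
force: [0.2, -0.3, -0.3]
opening: 0.173
```

>>> drive_tool(
  commands=[
    {"dx": -0.78, "dy": 0, "dz": 0, "wx": 0, "wy": 0, "wz": 0, "grip": 0},
    {"dx": -0.78, "dy": 0, "dz": 0, "wx": 0, "wy": 0, "wz": 0, "grip": 0},
    {"dx": -0.78, "dy": 0, "dz": 0, "wx": 0, "wy": 0, "wz": 0, "grip": 0},
    {"dx": -0.78, "dy": 0, "dz": 0, "wx": 0, "wy": 0, "wz": 0, "grip": 0},
    {"dx": 0, "dy": 0, "dz": 0, "wx": 0, "wy": 0, "wz": 0, "grip": 0},
    {"dx": 0, "dy": 0, "dz": 0, "wx": 0, "wy": 0, "wz": 0, "grip": 0},
  ],
)

```text
time_s: 21.5
position: [0.4554, 0.3707, 0.1423]
tcp_rot: [[0.001, -0.003, 1.0], [-1.0, -0.002, 0.001], [0.002, -1.0, -0.003]]
force: [0.4, -0.1, -0.7]
opening: 0.168
```

>>> drive_tool(
  commands=[
    {"dx": 0, "dy": 0.61, "dz": 0.05, "wx": 0, "wy": 0, "wz": 0, "grip": 0},
    {"dx": 0, "dy": 0.6, "dz": 0, "wx": 0, "wy": 0, "wz": 0, "grip": 0},
    {"dx": 0, "dy": 0.6, "dz": 0, "wx": 0, "wy": 0, "wz": 0, "grip": 0},
    {"dx": 0, "dy": 0.6, "dz": 0, "wx": 0, "wy": 0, "wz": 0, "grip": 0},
    {"dx": 0, "dy": 0, "dz": 0, "wx": 0, "wy": 0, "wz": 0, "grip": 0},
  ],
)

```text
time_s: 22.12
position: [0.4572, 0.3697, 0.0454]
tcp_rot: [[-0.001, -0.004, 1.0], [-1.0, -0.002, -0.001], [0.002, -1.0, -0.004]]
force: [0.3, 0.4, -0.5]
opening: 0.177
```

>>> drive_tool(
  commands=[
    {"dx": 0, "dy": 0, "dz": 0, "wx": 0, "wy": 0, "wz": 0, "grip": 25},
    {"dx": 0, "dy": 0, "dz": 0, "wx": 0, "wy": 0, "wz": 0, "grip": 25},
    {"dx": 0, "dy": 0, "dz": 0, "wx": 0, "wy": 0, "wz": 0, "grip": 25},
    {"dx": 0, "dy": -0.6, "dz": 0, "wx": 0, "wy": 0, "wz": 0, "grip": 25},
    {"dx": 0, "dy": -0.6, "dz": 0, "wx": 0, "wy": 0, "wz": 0, "grip": 25},
    {"dx": 0, "dy": -0.6, "dz": 0, "wx": 0, "wy": 0, "wz": 0, "grip": 25},
    {"dx": 0, "dy": -0.6, "dz": 0, "wx": 0, "wy": 0, "wz": 0, "grip": 50},
  ],
)

```text
time_s: 23.0
position: [0.4583, 0.3717, 0.1444]
tcp_rot: [[0.001, 0.001, 1.0], [-1.0, 0.0, 0.001], [-0.0, -1.0, 0.001]]
force: [0.3, 0.6, 0.3]
opening: 0.338
```

>>> drive_tool(
  commands=[
    {"dx": 0.9, "dy": 0, "dz": 0, "wx": 0, "wy": 0, "wz": 0, "grip": 50},
    {"dx": 0.9, "dy": 0, "dz": 0, "wx": 0, "wy": 0, "wz": 0, "grip": 50},
    {"dx": 0.9, "dy": 0, "dz": 0, "wx": 0, "wy": 0, "wz": 0, "grip": 50},
    {"dx": 0.9, "dy": 0, "dz": 0, "wx": 0, "wy": 0, "wz": 0, "grip": 50},
    {"dx": 0.9, "dy": 0, "dz": 0, "wx": 0, "wy": 0, "wz": 0, "grip": 50},
    {"dx": 0.9, "dy": 0, "dz": 0, "wx": 0, "wy": 0, "wz": 0, "grip": 50},
  ],
)

```text
time_s: 23.75
position: [0.4586, 0.1546, 0.1437]
tcp_rot: [[0.001, 0.001, 1.0], [-1.0, 0.0, 0.001], [-0.0, -1.0, 0.001]]
force: [0.8, -0.5, 0.7]
opening: 0.575
```

```bash
python3 tin.py
```

```text
23.75 [0.4586 0.1546 0.1437]
top [340. 191.] 102 mid [ 0.58  -0.022  0.029] top [ 0.5797 -0.0217  0.0444]
scene [298. 217.] 79 mid [ 0.577 -0.026  0.03 ] top [ 0.5796 -0.0224  0.045 ]
tin
top [205. 234.] 268 mid [0.465 0.393 0.034] top [0.4488 0.392  0.0522]
top [192. 227.] 215 mid [0.468 0.44  0.031] top [0.4663 0.4377 0.0432]
top [213. 230.] 114 mid [0.456 0.375 0.029] top [0.4575 0.3716 0.0429]
scene [424. 250.] 27 mid [0.43  0.312 0.055] top [0.4244 0.3059 0.0557]
scene [462. 290.] 140 mid [0.467 0.416 0.034] top [0.4441 0.4425 0.0563]
scene [459. 307.] 67 mid [0.468 0.463 0.031] top [0.4681 0.4594 0.0456]
```

>>> drive_tool(
  commands=[
    {"dx": 0.74, "dy": 0, "dz": 0.5, "wx": 0, "wy": 0, "wz": 0, "grip": 50},
    {"dx": 0.74, "dy": 0, "dz": 0.5, "wx": 0, "wy": 0, "wz": 0, "grip": 50},
    {"dx": 0.74, "dy": 0, "dz": 0.5, "wx": 0, "wy": 0, "wz": 0, "grip": 50},
    {"dx": 0.74, "dy": 0, "dz": 0.5, "wx": 0, "wy": 0, "wz": 0, "grip": 50},
    {"dx": 0.74, "dy": 0, "dz": 0.5, "wx": 0, "wy": 0, "wz": 0, "grip": 50},
    {"dx": 0.74, "dy": 0, "dz": 0.5, "wx": 0, "wy": 0, "wz": 0, "grip": 50},
    {"dx": 0, "dy": 0, "dz": 0, "wx": 0, "wy": 0, "wz": 0, "grip": 50},
    {"dx": 0, "dy": 0, "dz": 0, "wx": 0, "wy": 0, "wz": 0, "grip": 50},
  ],
)

```text
time_s: 25.0
position: [0.5778, -0.0205, 0.1428]
tcp_rot: [[0.002, -0.002, 1.0], [-1.0, 0.001, 0.002], [-0.001, -1.0, -0.002]]
force: [-0.2, 0.0, -1.2]
opening: 0.578
```

>>> drive_tool(
  commands=[
    {"dx": 0.04, "dy": 0.63, "dz": 0.03, "wx": 0, "wy": 0, "wz": 0, "grip": 50},
    {"dx": 0, "dy": 0.63, "dz": 0, "wx": 0, "wy": 0, "wz": 0, "grip": 50},
    {"dx": 0, "dy": 0.63, "dz": 0, "wx": 0, "wy": 0, "wz": 0, "grip": 50},
    {"dx": 0, "dy": 0.63, "dz": 0, "wx": 0, "wy": 0, "wz": 0, "grip": 50},
    {"dx": 0, "dy": 0, "dz": 0, "wx": 0, "wy": 0, "wz": 0, "grip": 0},
    {"dx": 0, "dy": 0, "dz": 0, "wx": 0, "wy": 0, "wz": 0, "grip": 0},
    {"dx": 0, "dy": 0, "dz": 0, "wx": 0, "wy": 0, "wz": 0, "grip": 0},
    {"dx": 0, "dy": 0, "dz": 0, "wx": 0, "wy": 0, "wz": 0, "grip": 0},
  ],
)

```text
time_s: 26.0
position: [0.5803, -0.0236, 0.0433]
tcp_rot: [[0.001, 0.002, 1.0], [-1.0, -0.0, 0.001], [0.0, -1.0, 0.002]]
force: [-0.2, 0.7, 0.0]
opening: 0.203
```

>>> drive_tool(
  commands=[
    {"dx": 0, "dy": 0, "dz": 0, "wx": 0, "wy": 0, "wz": 0, "grip": 0},
    {"dx": 0, "dy": 0, "dz": 0, "wx": 0, "wy": 0, "wz": 0, "grip": 0},
    {"dx": 0, "dy": -0.84, "dz": 0, "wx": 0, "wy": 0, "wz": 0, "grip": 0},
    {"dx": 0, "dy": -0.84, "dz": 0, "wx": 0, "wy": 0, "wz": 0, "grip": 0},
    {"dx": 0, "dy": -0.84, "dz": 0, "wx": 0, "wy": 0, "wz": 0, "grip": 0},
    {"dx": 0, "dy": 0, "dz": 0, "wx": 0, "wy": 0, "wz": 0, "grip": 0},
  ],
)

```text
time_s: 26.75
position: [0.5814, -0.024, 0.1456]
tcp_rot: [[0.0, 0.006, 1.0], [-1.0, -0.001, 0.0], [0.001, -1.0, 0.006]]
force: [-0.2, 0.0, -0.5]
opening: 0.17
```

>>> drive_tool(
  commands=[
    {"dx": -0.6, "dy": 0, "dz": -0.62, "wx": 0, "wy": 0, "wz": 0, "grip": 0},
    {"dx": -0.6, "dy": 0, "dz": -0.62, "wx": 0, "wy": 0, "wz": 0, "grip": 0},
    {"dx": -0.6, "dy": 0, "dz": -0.62, "wx": 0, "wy": 0, "wz": 0, "grip": 0},
    {"dx": -0.6, "dy": 0, "dz": -0.62, "wx": 0, "wy": 0, "wz": 0, "grip": 0},
    {"dx": -0.6, "dy": 0, "dz": -0.62, "wx": 0, "wy": 0, "wz": 0, "grip": 0},
    {"dx": -0.85, "dy": 0, "dz": 0, "wx": 0, "wy": 0, "wz": 0, "grip": 0},
    {"dx": -0.85, "dy": 0, "dz": 0, "wx": 0, "wy": 0, "wz": 0, "grip": 0},
    {"dx": -0.85, "dy": 0, "dz": 0, "wx": 0, "wy": 0, "wz": 0, "grip": 0},
  ],
)

```text
time_s: 27.75
position: [0.4547, 0.1992, 0.142]
tcp_rot: [[0.0, -0.002, 1.0], [-1.0, -0.001, 0.0], [0.001, -1.0, -0.002]]
force: [0.2, -0.3, -0.3]
opening: 0.173
```

>>> drive_tool(
  commands=[
    {"dx": -0.85, "dy": 0, "dz": 0, "wx": 0, "wy": 0, "wz": 0, "grip": 0},
    {"dx": -0.85, "dy": 0, "dz": 0, "wx": 0, "wy": 0, "wz": 0, "grip": 0},
    {"dx": -0.85, "dy": 0, "dz": 0, "wx": 0, "wy": 0, "wz": 0, "grip": 0},
    {"dx": -0.85, "dy": 0, "dz": 0, "wx": 0, "wy": 0, "wz": 0, "grip": 0},
    {"dx": 0, "dy": 0, "dz": 0, "wx": 0, "wy": 0, "wz": 0, "grip": 0},
    {"dx": 0, "dy": 0, "dz": 0, "wx": 0, "wy": 0, "wz": 0, "grip": 0},
  ],
)

```text
time_s: 28.5
position: [0.4546, 0.3335, 0.142]
tcp_rot: [[0.001, -0.003, 1.0], [-1.0, -0.002, 0.001], [0.002, -1.0, -0.003]]
force: [0.0, 0.6, -0.0]
opening: 0.172
```

>>> drive_tool(
  commands=[
    {"dx": 0.03, "dy": 0.6, "dz": 0, "wx": 0, "wy": 0, "wz": 0, "grip": 0},
    {"dx": 0, "dy": 0.6, "dz": 0, "wx": 0, "wy": 0, "wz": 0, "grip": 0},
    {"dx": 0, "dy": 0.6, "dz": 0, "wx": 0, "wy": 0, "wz": 0, "grip": 0},
    {"dx": 0, "dy": 0.6, "dz": 0, "wx": 0, "wy": 0, "wz": 0, "grip": 0},
    {"dx": 0, "dy": 0, "dz": 0, "wx": 0, "wy": 0, "wz": 0, "grip": 0},
  ],
)

```text
time_s: 29.12
position: [0.4544, 0.3313, 0.0455]
tcp_rot: [[-0.001, -0.004, 1.0], [-1.0, -0.002, -0.001], [0.002, -1.0, -0.004]]
force: [1.1, 0.1, 0.2]
opening: 0.177
```

>>> drive_tool(
  commands=[
    {"dx": 0, "dy": 0, "dz": 0, "wx": 0, "wy": 0, "wz": 0, "grip": 24},
    {"dx": 0, "dy": 0, "dz": 0, "wx": 0, "wy": 0, "wz": 0, "grip": 24},
    {"dx": 0, "dy": 0, "dz": 0, "wx": 0, "wy": 0, "wz": 0, "grip": 24},
    {"dx": 0, "dy": -0.6, "dz": 0, "wx": 0, "wy": 0, "wz": 0, "grip": 24},
    {"dx": 0, "dy": -0.6, "dz": 0, "wx": 0, "wy": 0, "wz": 0, "grip": 24},
    {"dx": 0, "dy": -0.6, "dz": 0, "wx": 0, "wy": 0, "wz": 0, "grip": 24},
    {"dx": 0, "dy": -0.6, "dz": 0, "wx": 0, "wy": 0, "wz": 0, "grip": 10},
  ],
)

```text
time_s: 30.0
position: [0.4555, 0.3333, 0.1444]
tcp_rot: [[0.001, 0.001, 1.0], [-1.0, 0.0, 0.001], [-0.0, -1.0, 0.001]]
force: [0.1, 0.5, -0.0]
opening: 0.227
```

>>> drive_tool(
  commands=[
    {"dx": 0.8, "dy": -0.4, "dz": 0, "wx": 0, "wy": 0, "wz": 0, "grip": 0},
    {"dx": 0.8, "dy": -0.4, "dz": 0, "wx": 0, "wy": 0, "wz": 0, "grip": 0},
    {"dx": 0.8, "dy": -0.4, "dz": 0, "wx": 0, "wy": 0, "wz": 0, "grip": 0},
    {"dx": 0.8, "dy": -0.4, "dz": 0, "wx": 0, "wy": 0, "wz": 0, "grip": 0},
    {"dx": 0.8, "dy": -0.4, "dz": 0, "wx": 0, "wy": 0, "wz": 0, "grip": 0},
    {"dx": 0.8, "dy": -0.4, "dz": 0, "wx": 0, "wy": 0, "wz": 0, "grip": 0},
    {"dx": 0, "dy": 0, "dz": 0, "wx": 0, "wy": 0, "wz": 0, "grip": 0},
  ],
)

```text
time_s: 30.88
position: [0.4565, 0.1399, 0.2407]
tcp_rot: [[-0.003, 0.004, 1.0], [-1.0, 0.0, -0.003], [-0.0, -1.0, 0.004]]
force: [0.8, -0.0, -0.2]
opening: 0.007
```

```bash
python3 tin.py; ls pics; python3 - <<'E'
from h import *
p,d,c=cap("scene");W=pts(d,c)
k=(W[...,2]>.07)&(W[...,2]<.23)&(abs(W[...,0]-.57)<.08)&(abs(W[...,1]-.4)<.13);s=W[k];q=np.linalg.lstsq(np.c_[s[:,1:],np.ones(len(s))],s[:,0],rcond=None)[0];print("lid",q)
p,d,c=cap("top");save("tinend",cv2.resize(p[185:255,155:255],None,fx=5,fy=5,interpolation=cv2.INTER_CUBIC))
E
```

```text
30.875 [0.4565 0.1399 0.2407]
tin
top [185. 234.] 150 mid [0.468 0.429 0.034] top [0.4464 0.4527 0.0522]
top [232. 233.] 110 mid [0.465 0.323 0.034] top [0.4508 0.3055 0.0525]
top [205. 229.] 458 mid [0.462 0.399 0.031] top [0.4612 0.3948 0.0446]
scene [454. 282.] 166 mid [0.466 0.396 0.055] top [0.4401 0.4165 0.0561]
scene [459. 307.] 68 mid [0.462 0.458 0.029] top [0.4677 0.4594 0.0456]
crop1.png
sc1.png
sc2.png
scene0.png
tin107.png
tin168.png
tin237.png
tin308.png
top0.png
wrist1.png
lid [ 0.11916063 -0.13236511  0.52969209]
```

View pics/tinend.png

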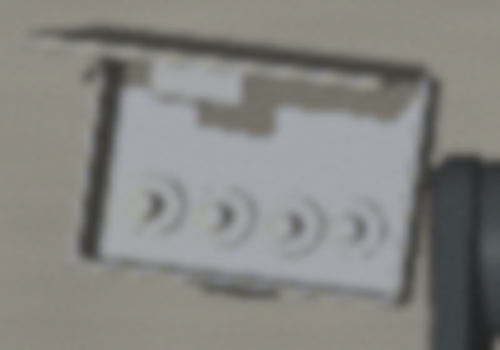

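All four cutters stand upright in the tin at crop (155,207), (228,215), (298,227) and (358,230), the mat is clear, and the lid hasn't moved. For the lid, I yaw to the tin's axes and go behind it.

>>> drive_tool(
  commands=[
    {"dx": 0, "dy": -0.98, "dz": 0, "wx": 0, "wy": 0.0717, "wz": 0, "grip": 0},
    {"dx": -0.79, "dy": 0, "dz": 0.335, "wx": 0, "wy": 0, "wz": 0, "grip": 0},
    {"dx": -0.79, "dy": 0, "dz": 0.335, "wx": 0, "wy": 0, "wz": 0, "grip": 0},
    {"dx": -0.79, "dy": 0, "dz": 0.335, "wx": 0, "wy": 0, "wz": 0, "grip": 0},
    {"dx": -0.79, "dy": 0, "dz": 0.335, "wx": 0, "wy": 0, "wz": 0, "grip": 0},
    {"dx": -0.79, "dy": 0, "dz": 0.335, "wx": 0, "wy": 0, "wz": 0, "grip": 0},
    {"dx": -0.79, "dy": 0, "dz": 0.335, "wx": 0, "wy": 0, "wz": 0, "grip": 0},
    {"dx": -0.79, "dy": 0, "dz": 0.335, "wx": 0, "wy": 0, "wz": 0, "grip": 0},
  ],
)

```text
time_s: 32.22
position: [0.5735, 0.3522, 0.2774]
tcp_rot: [[-0.111, -0.001, 0.994], [-0.994, -0.001, -0.111], [0.001, -1.0, -0.001]]
force: [0.5, 0.1, 0.1]
opening: 0.008
```

>>> drive_tool(
  commands=[
    {"dx": -0.79, "dy": 0, "dz": 0.335, "wx": 0, "wy": 0, "wz": 0, "grip": 0},
    {"dx": 0, "dy": 0, "dz": 0, "wx": 0, "wy": 0, "wz": 0, "grip": 0},
    {"dx": 0, "dy": 0, "dz": 0, "wx": 0, "wy": 0, "wz": 0, "grip": 0},
  ],
)

```text
time_s: 32.6
position: [0.5896, 0.3804, 0.2773]
tcp_rot: [[-0.111, -0.002, 0.994], [-0.994, -0.001, -0.111], [0.002, -1.0, -0.002]]
force: [-0.3, -0.6, -0.9]
opening: 0.001
```

```bash
cat > tf.py <<'E'
from h import *
s=bot.read_state();X=np.array([.9937,-.1123]);Y=np.array([.1123,.9937]);p=s["position"];print("t",s["time_s"],"x'y'z",(p[:2]@X).round(4),(p[:2]@Y).round(4),p[2].round(4),"F",s["force"].round(1))
E
python3 tf.py
```

```text
t 32.6 x'y'z 0.5431 0.4442 0.2773 F [-0.3 -0.6 -0.9]
```

>>> drive_tool(
  commands=[
    {"dx": 0, "dy": 0.58, "dz": 0, "wx": 0, "wy": 0, "wz": 0, "grip": 0},
    {"dx": 0, "dy": 0.58, "dz": 0, "wx": 0, "wy": 0, "wz": 0, "grip": 0},
    {"dx": 0, "dy": 0.57, "dz": 0, "wx": 0, "wy": 0, "wz": 0, "grip": 0},
    {"dx": 0, "dy": 0, "dz": 0, "wx": 0, "wy": 0, "wz": 0, "grip": 0},
    {"dx": 0, "dy": 0.03, "dz": -0.53, "wx": 0, "wy": 0, "wz": 0, "grip": 0},
    {"dx": 0, "dy": 0.03, "dz": -0.53, "wx": 0, "wy": 0, "wz": 0, "grip": 0},
    {"dx": 0, "dy": 0.03, "dz": -0.53, "wx": 0, "wy": 0, "wz": 0, "grip": 0},
    {"dx": 0, "dy": 0.03, "dz": -0.53, "wx": 0, "wy": 0, "wz": 0, "grip": 0},
  ],
)

```text
time_s: 33.6
position: [0.5065, 0.3898, 0.2061]
tcp_rot: [[-0.112, 0.003, 0.994], [-0.994, 0.001, -0.112], [-0.002, -1.0, 0.003]]
force: [0.1, 0.1, 0.6]
opening: 0.004
```

```bash
python3 tf.py
```

```text
t 33.6 x'y'z 0.4596 0.4443 0.2061 F [0.1 0.1 0.6]
```

>>> drive_tool(
  commands=[
    {"dx": 0, "dy": 0.25, "dz": -0.32, "wx": 0, "wy": 0, "wz": 0, "grip": 0},
    {"dx": 0, "dy": 0.25, "dz": -0.32, "wx": 0, "wy": 0, "wz": 0, "grip": 0},
    {"dx": 0, "dy": 0.25, "dz": -0.32, "wx": 0, "wy": 0, "wz": 0, "grip": 0},
    {"dx": 0, "dy": 0.34, "dz": -0.22, "wx": 0, "wy": 0, "wz": 0, "grip": 0},
    {"dx": 0, "dy": 0.34, "dz": -0.22, "wx": 0, "wy": 0, "wz": 0, "grip": 0},
    {"dx": 0, "dy": 0.34, "dz": -0.22, "wx": 0, "wy": 0, "wz": 0, "grip": 0},
    {"dx": 0, "dy": 0, "dz": 0, "wx": 0, "wy": 0, "wz": 0, "grip": 0},
  ],
)

```text
time_s: 34.48
position: [0.4401, 0.3966, 0.1317]
tcp_rot: [[-0.111, -0.004, 0.994], [-0.994, -0.002, -0.111], [0.003, -1.0, -0.003]]
force: [-0.0, 1.0, -0.4]
opening: 0.007
```

```bash
python3 tf.py
```

```text
t 34.475 x'y'z 0.3928 0.4435 0.1317 F [-0.   1.  -0.4]
```

>>> drive_tool(
  commands=[
    {"dx": 0, "dy": 0.23, "dz": -0.07, "wx": 0, "wy": 0, "wz": 0, "grip": 0},
    {"dx": 0, "dy": 0.23, "dz": -0.07, "wx": 0, "wy": 0, "wz": 0, "grip": 0},
    {"dx": 0, "dy": 0.23, "dz": -0.07, "wx": 0, "wy": 0, "wz": 0, "grip": 0},
    {"dx": 0, "dy": 0.08, "dz": 0, "wx": 0, "wy": 0, "wz": 0, "grip": 0},
    {"dx": 0, "dy": 0, "dz": 0, "wx": 0, "wy": 0, "wz": 0, "grip": 0},
  ],
)

```text
time_s: 35.1
position: [0.4334, 0.398, 0.1024]
tcp_rot: [[-0.112, -0.0, 0.994], [-0.994, -0.0, -0.112], [0.0, -1.0, -0.0]]
force: [-0.6, 0.7, -0.1]
opening: 0.002
```

```bash
python3 tf.py;python3 - <<'E'
from h import *
p,d,c=cap("scene");W=pts(d,c);save("lid1",cv2.resize(p[180:350,340:540],None,fx=2.5,fy=2.5))
E
```

```text
t 35.1 x'y'z 0.386 0.4442 0.1024 F [-0.6  0.7 -0.1]
```

View pics/lid1.png

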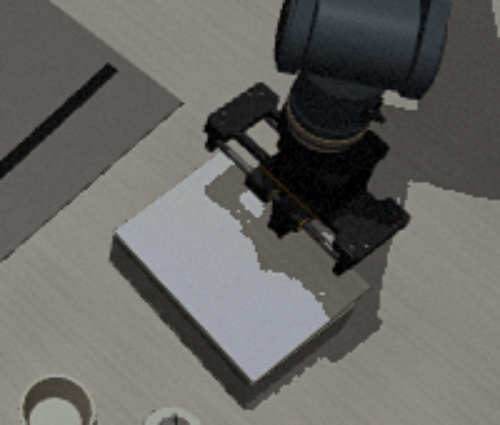

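The lid is nearly down, with the fingers near the middle of its free edge. Now I press in small steps.

>>> drive_tool(
  commands=[
    {"dx": 0, "dy": 0, "dz": -0.15, "wx": 0, "wy": 0, "wz": 0, "grip": 0},
    {"dx": 0, "dy": 0.1, "dz": 0, "wx": 0, "wy": 0, "wz": 0, "grip": 0},
    {"dx": 0, "dy": 0.08, "dz": 0, "wx": 0, "wy": 0, "wz": 0, "grip": 0},
    {"dx": 0, "dy": 0.06, "dz": 0, "wx": 0, "wy": 0, "wz": 0, "grip": 0},
    {"dx": 0, "dy": 0.06, "dz": 0, "wx": 0, "wy": 0, "wz": 0, "grip": 0},
  ],
)

```text
time_s: 35.78
position: [0.4267, 0.399, 0.0929]
tcp_rot: [[-0.112, -0.001, 0.994], [-0.994, 0.0, -0.112], [-0.0, -1.0, -0.001]]
force: [-4.1, -0.5, 14.5]
opening: 0.004
```

```bash
python3 tf.py
```

```text
t 35.775 x'y'z 0.3792 0.4444 0.0929 F [-4.1 -0.5 14.5]
```

>>> drive_tool(
  commands=[
    {"dx": 0, "dy": 0.05, "dz": 0, "wx": 0, "wy": 0, "wz": 0, "grip": 0},
    {"dx": 0, "dy": 0.05, "dz": 0, "wx": 0, "wy": 0, "wz": 0, "grip": 0},
    {"dx": 0, "dy": 0.05, "dz": 0, "wx": 0, "wy": 0, "wz": 0, "grip": 0},
    {"dx": 0, "dy": 0, "dz": 0, "wx": 0, "wy": 0, "wz": 0, "grip": 0},
  ],
)

```text
time_s: 36.28
position: [0.4275, 0.3989, 0.0849]
tcp_rot: [[-0.112, -0.0, 0.994], [-0.994, 0.0, -0.112], [-0.0, -1.0, -0.0]]
force: [-1.7, 0.3, 3.6]
opening: 0.003
```

>>> drive_tool(
  commands=[
    {"dx": 0, "dy": 0.04, "dz": 0, "wx": 0, "wy": 0, "wz": 0, "grip": 0},
    {"dx": 0, "dy": 0, "dz": 0, "wx": 0, "wy": 0, "wz": 0, "grip": 0},
  ],
)

```text
time_s: 36.52
position: [0.4275, 0.3989, 0.0847]
tcp_rot: [[-0.112, 0.0, 0.994], [-0.994, 0.0, -0.112], [-0.0, -1.0, 0.0]]
force: [-2.9, -1.4, 14.2]
opening: 0.006
```

>>> drive_tool(
  commands=[
    {"dx": 0, "dy": -0.8, "dz": 0, "wx": 0, "wy": 0, "wz": 0, "grip": 0},
    {"dx": 0, "dy": -0.9, "dz": 0, "wx": 0, "wy": -0.0717, "wz": 0, "grip": 0},
    {"dx": 0.8, "dy": -0.9, "dz": 0, "wx": 0, "wy": 0, "wz": 0, "grip": 30},
    {"dx": 0.9, "dy": -0.9, "dz": 0, "wx": 0, "wy": 0, "wz": 0, "grip": 66},
    {"dx": 0.9, "dy": -0.4, "dz": 0, "wx": 0, "wy": 0, "wz": 0, "grip": 66},
    {"dx": 0.9, "dy": 0, "dz": 0, "wx": 0, "wy": 0, "wz": 0, "grip": 66},
    {"dx": 0.9, "dy": 0, "dz": 0, "wx": 0, "wy": 0, "wz": 0, "grip": 66},
    {"dx": 0.9, "dy": 0, "dz": 0, "wx": 0, "wy": 0, "wz": 0, "grip": 66},
  ],
)

```text
time_s: 37.52
position: [0.4279, 0.1854, 0.2389]
tcp_rot: [[0.0, 0.001, 1.0], [-1.0, -0.0, 0.0], [0.0, -1.0, 0.001]]
force: [0.2, 0.9, -0.1]
opening: 0.602
```

```bash
cat > lid.py <<'E'
from h import *
for n in("top","scene"):
    p,d,c=cap(n);W=pts(d,c);X=W[...,:2]@[.9937,-.1123];Y=W[...,:2]@[.1123,.9937];k=(W[...,2]>.03)&(W[...,2]<.12)&(X>.37)&(X<.51)&(abs(Y-.4427)<.09)
    f=np.polyfit(X[k]-.5137,W[...,2][k],1);print(n,k.sum(),"lid slope rad",-f[0],"z at hinge",f[1])
E
python3 lid.py
```

```text
top 2579 lid slope rad -0.002928161373421125 z at hinge 0.06270689844697827
scene 3688 lid slope rad -0.0037597892433826707 z at hinge 0.06333715318370796
```

The lid is shut, with a slope of about 0 in both views. Now the cap.

>>> drive_tool(
  commands=[
    {"dx": 0.85, "dy": -0.1, "dz": 0.12, "wx": 0, "wy": 0, "wz": 0, "grip": 66},
    {"dx": 0.85, "dy": -0.1, "dz": 0.12, "wx": 0, "wy": 0, "wz": 0, "grip": 66},
    {"dx": 0.85, "dy": -0.1, "dz": 0.12, "wx": 0, "wy": 0, "wz": 0, "grip": 66},
    {"dx": 0.85, "dy": -0.1, "dz": 0.12, "wx": 0, "wy": 0, "wz": 0, "grip": 66},
    {"dx": 0.85, "dy": -0.1, "dz": 0.12, "wx": 0, "wy": 0, "wz": 0, "grip": 66},
    {"dx": 0.85, "dy": -0.1, "dz": 0.12, "wx": 0, "wy": 0, "wz": 0, "grip": 66},
    {"dx": 0.85, "dy": -0.1, "dz": 0.12, "wx": 0, "wy": 0, "wz": 0, "grip": 66},
    {"dx": 0.85, "dy": -0.1, "dz": 0.12, "wx": 0, "wy": 0, "wz": 0, "grip": 66},
  ],
)

```text
time_s: 38.62
position: [0.4668, -0.086, 0.271]
tcp_rot: [[0.001, 0.001, 1.0], [-1.0, 0.0, 0.001], [-0.0, -1.0, 0.001]]
force: [1.0, 0.5, 0.5]
opening: 0.761
```

>>> drive_tool(
  commands=[
    {"dx": 0.85, "dy": -0.05, "dz": 0.12, "wx": 0, "wy": 0, "wz": 0, "grip": 66},
    {"dx": 0.85, "dy": -0.05, "dz": 0.12, "wx": 0, "wy": 0, "wz": 0, "grip": 66},
    {"dx": 0.85, "dy": 0, "dz": 0.12, "wx": 0, "wy": 0, "wz": 0, "grip": 66},
    {"dx": 0.85, "dy": 0, "dz": 0.12, "wx": 0, "wy": 0, "wz": 0, "grip": 66},
    {"dx": 0.85, "dy": 0, "dz": 0.12, "wx": 0, "wy": 0, "wz": 0, "grip": 66},
    {"dx": 0.85, "dy": 0, "dz": 0.12, "wx": 0, "wy": 0, "wz": 0, "grip": 66},
    {"dx": 0.85, "dy": 0, "dz": 0.12, "wx": 0, "wy": 0, "wz": 0, "grip": 66},
    {"dx": 0.85, "dy": 0, "dz": 0.12, "wx": 0, "wy": 0, "wz": 0, "grip": 66},
  ],
)

```text
time_s: 39.62
position: [0.5055, -0.358, 0.2746]
tcp_rot: [[0.001, 0.0, 1.0], [-1.0, 0.0, 0.001], [-0.0, -1.0, 0.0]]
force: [0.1, -0.9, -0.8]
opening: 0.752
```

```bash
python3 - <<'E'
from h import *
s=bot.read_state();print(s["time_s"],s["position"])
p,d,c=cap("wrist");save("wcap",p);save("wcap_s",p)
for n in("top","scene"):
    p,d,c=cap(n);W=pts(d,c);k=(W[...,2]>.192)&(W[...,2]<.208)&(abs(W[...,0]-.51)<.05)&(abs(W[...,1]+.43)<.05);print(n,k.sum(),W[k].mean(0),(W[k].min(0)+W[k].max(0))/2)
E
```

```text
39.625 [ 0.50549878 -0.35799517  0.27455022]<stdin>:5: RuntimeWarning: Mean of empty slice.
  ret = um.true_divide(
Traceback (most recent call last):
ValueError: zero-size array to reduction operation minimum which has no identity
```

View pics/wcap.png

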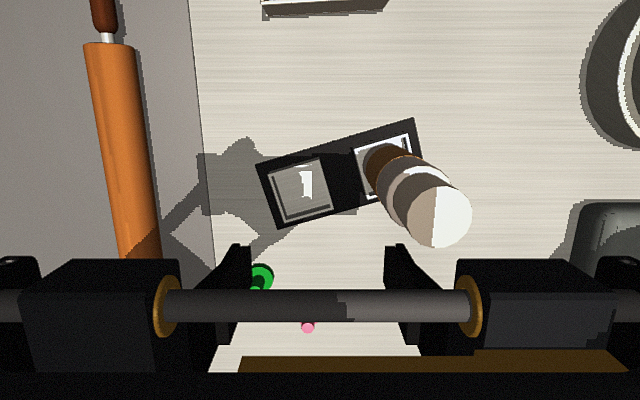

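The wrist view shows the cap top at (438,217), the can in its pocket, and the empty holder at (303,190). I cross-check both positions by casting rays.

```bash
python3 - <<'E'
from h import *
p=cv2.imread("pics/wcap.png");c=imaging.get_calibration("wrist")
print("cap",ray(c,438,217,.201), "edges",ray(c,406,217,.201),ray(c,472,217,.201))
for q in((271,175),(318,159),(333,207),(288,224)):print(ray(c,*q,.023).round(4))
g=p[100:260,230:430]
E
```

```text
cap [ 0.5123966  -0.43723418  0.201     ] edges [ 0.51246559 -0.41696488  0.201     ] [ 0.51232327 -0.45878179  0.201     ]
[ 0.5036 -0.3095  0.023 ]
[ 0.5214 -0.3621  0.023 ]
[ 0.466  -0.3792  0.023 ]
[ 0.4455 -0.327   0.023 ]
```

>>> drive_tool(
  commands=[
    {"dx": 0.6, "dy": 0, "dz": 0.06, "wx": 0, "wy": 0, "wz": 0, "grip": 66},
    {"dx": 0, "dy": 0, "dz": 0, "wx": 0, "wy": 0, "wz": 0, "grip": 66},
    {"dx": 0, "dy": 0, "dz": 0, "wx": 0, "wy": 0, "wz": 0, "grip": 66},
    {"dx": 0, "dy": 0, "dz": 0, "wx": 0, "wy": 0, "wz": 0, "grip": 66},
  ],
)

```text
time_s: 40.22
position: [0.5071, -0.3798, 0.2751]
tcp_rot: [[0.001, -0.0, 1.0], [-1.0, 0.001, 0.001], [-0.001, -1.0, -0.0]]
force: [-0.2, 0.7, -0.7]
opening: 0.76
```

```bash
python3 - <<'E'
from h import *
print(bot.read_state()["position"])
c=imaging.get_calibration("wrist");p,d=imaging.capture("wrist")
W=pts(d,c)
k=(W[...,2]>.193)&(W[...,2]<.21)&(abs(W[...,0]-.51)<.06)&(abs(W[...,1]+.43)<.06);m=k.astype(np.uint8);n,l,st,ce=cv2.connectedComponentsWithStats(m);i=1+st[1:,4].argmax();(a,b),r=cv2.minEnclosingCircle(cv2.findNonZero((l==i).astype(np.uint8)));print("cap",st[i],ray(c,a,b,.201),W[l==i].mean(0))
k=(W[...,2]>.015)&(W[...,2]<.03)&(abs(W[...,0]-.485)<.045)&(abs(W[...,1]+.337)<.045);s=W[k];r=cv2.minAreaRect(s[:,:2].astype(np.float32)*1000);print("pocket rim",k.sum(),r)
E
```

```text
[ 0.50709834 -0.37984242  0.27506962]
cap [ 370  185   67   64 3265] [ 0.51366291 -0.43404603  0.201     ] [ 0.51384597 -0.43421914  0.20086543]
pocket rim 759 ((483.7308654785156, -339.1940002441406), (60.40432357788086, 60.23294448852539), 16.517566680908203)
```

>>> drive_tool(
  commands=[
    {"dx": 0.66, "dy": 0, "dz": 0.08, "wx": 0, "wy": 0, "wz": 0, "grip": 66},
    {"dx": 0.66, "dy": 0, "dz": 0.08, "wx": 0, "wy": 0, "wz": 0, "grip": 66},
    {"dx": 0, "dy": 0.48, "dz": 0, "wx": 0, "wy": 0, "wz": 0, "grip": 66},
    {"dx": 0, "dy": 0.48, "dz": 0, "wx": 0, "wy": 0, "wz": 0, "grip": 66},
    {"dx": 0, "dy": 0.48, "dz": 0, "wx": 0, "wy": 0, "wz": 0, "grip": 66},
    {"dx": 0, "dy": 0.48, "dz": 0, "wx": 0, "wy": 0, "wz": 0, "grip": 66},
    {"dx": 0, "dy": 0, "dz": 0, "wx": 0, "wy": 0, "wz": 0, "grip": 66},
  ],
)

```text
time_s: 41.15
position: [0.5127, -0.4325, 0.1967]
tcp_rot: [[0.001, -0.003, 1.0], [-1.0, 0.003, 0.001], [-0.003, -1.0, -0.003]]
force: [-0.0, 0.2, 0.5]
opening: 0.753
```

>>> drive_tool(
  commands=[
    {"dx": 0, "dy": 0, "dz": 0, "wx": 0, "wy": 0, "wz": 0, "grip": 36},
    {"dx": 0, "dy": 0, "dz": 0, "wx": 0, "wy": 0, "wz": 0, "grip": 36},
    {"dx": 0, "dy": 0, "dz": 0, "wx": 0, "wy": 0, "wz": 0, "grip": 36},
    {"dx": 0, "dy": 0, "dz": 0, "wx": 0, "wy": 0, "wz": 0, "grip": 36},
    {"dx": 0, "dy": 0, "dz": 0, "wx": 0, "wy": 0, "wz": 0, "grip": 36},
    {"dx": 0, "dy": 0, "dz": 0, "wx": 0, "wy": 0, "wz": 0, "grip": 36},
  ],
)

```text
time_s: 41.9
position: [0.5138, -0.4344, 0.1992]
tcp_rot: [[0.0, 0.001, 1.0], [-1.0, -0.001, 0.0], [0.001, -1.0, 0.001]]
force: [0.5, 0.5, 4.8]
opening: 0.478
```

>>> drive_tool(
  commands=[
    {"dx": 0, "dy": -0.3, "dz": 0, "wx": 0, "wy": 0, "wz": 0, "grip": 34},
    {"dx": 0, "dy": -0.3, "dz": 0, "wx": 0, "wy": 0, "wz": 0, "grip": 34},
    {"dx": 0, "dy": -0.4, "dz": 0, "wx": 0, "wy": 0, "wz": 0, "grip": 34},
    {"dx": 0, "dy": -0.5, "dz": 0, "wx": 0, "wy": 0, "wz": 0, "grip": 34},
    {"dx": 0, "dy": -0.5, "dz": 0, "wx": 0, "wy": 0, "wz": 0, "grip": 34},
    {"dx": 0, "dy": 0, "dz": 0, "wx": 0, "wy": 0, "wz": 0, "grip": 34},
  ],
)

```text
time_s: 42.65
position: [0.5143, -0.4349, 0.2812]
tcp_rot: [[0.0, 0.004, 1.0], [-1.0, -0.004, 0.0], [0.004, -1.0, 0.004]]
force: [-0.1, 0.1, -0.9]
opening: 0.481
```

```bash
python3 - <<'E'
from h import *
print(bot.read_state()["position"],bot.read_state()["opening"])
p,d,c=cap("scene");W=pts(d,c);k=(W[...,2]>.14)&(W[...,2]<.2)&(abs(W[...,0]-.51)<.06)&(abs(W[...,1]+.43)<.06);print("can top part",k.sum(),W[k].mean(0) if k.any() else 0)
save("cap1",cv2.resize(p[40:200,150:330],None,fx=3,fy=3))
E
```

```text
[ 0.51432373 -0.4349031   0.28119567] 0.4808825788073476
can top part 226 [ 0.51613698 -0.42358884  0.15947507]
```

View pics/cap1.png

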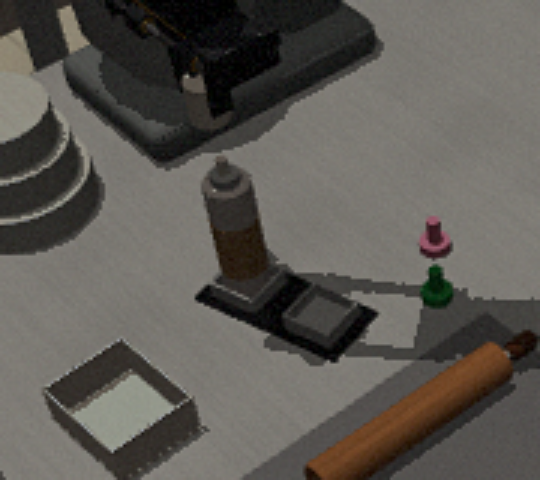

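The cap is lifted and the can still stands at (235,215). Once I'm above the holder I'll turn the jaws along the caddy's x so the body misses the can.

>>> drive_tool(
  commands=[
    {"dx": -0.61, "dy": 0, "dz": -0.19, "wx": 0, "wy": 0, "wz": 0, "grip": 34},
    {"dx": -0.61, "dy": 0, "dz": -0.19, "wx": 0, "wy": 0, "wz": 0, "grip": 34},
    {"dx": -0.61, "dy": 0, "dz": -0.19, "wx": 0, "wy": 0, "wz": 0, "grip": 34},
    {"dx": -0.61, "dy": 0, "dz": -0.19, "wx": 0, "wy": 0, "wz": 0, "grip": 34},
    {"dx": 0, "dy": 0, "dz": 0, "wx": 0, "wy": -0.108, "wz": 0, "grip": 34},
    {"dx": 0, "dy": 0, "dz": 0, "wx": 0, "wy": -0.108, "wz": 0, "grip": 34},
    {"dx": 0, "dy": 0, "dz": 0, "wx": 0, "wy": -0.108, "wz": 0, "grip": 34},
    {"dx": 0, "dy": 0, "dz": 0, "wx": 0, "wy": -0.108, "wz": 0, "grip": 34},
  ],
)

```text
time_s: 43.7
position: [0.4825, -0.3358, 0.2772]
tcp_rot: [[0.632, -0.002, 0.775], [-0.775, 0.002, 0.632], [-0.002, -1.0, -0.0]]
force: [0.8, 0.1, -0.3]
opening: 0.472
```

>>> drive_tool(
  commands=[
    {"dx": 0, "dy": 0, "dz": 0, "wx": 0, "wy": -0.108, "wz": 0, "grip": 34},
    {"dx": 0, "dy": 0, "dz": 0, "wx": 0, "wy": -0.108, "wz": 0, "grip": 34},
    {"dx": 0, "dy": 0, "dz": 0, "wx": 0, "wy": -0.108, "wz": 0, "grip": 34},
    {"dx": 0, "dy": 0, "dz": 0, "wx": 0, "wy": -0.108, "wz": 0, "grip": 34},
    {"dx": 0, "dy": 0, "dz": 0, "wx": 0, "wy": -0.108, "wz": 0, "grip": 34},
    {"dx": 0, "dy": 0, "dz": 0, "wx": 0, "wy": -0.108, "wz": 0, "grip": 34},
    {"dx": 0, "dy": 0, "dz": 0, "wx": 0, "wy": -0.108, "wz": 0, "grip": 34},
    {"dx": 0, "dy": 0, "dz": 0, "wx": 0, "wy": 0, "wz": 0, "grip": 34},
  ],
)

```text
time_s: 44.7
position: [0.4826, -0.3359, 0.2774]
tcp_rot: [[0.957, -0.001, -0.289], [0.289, 0.001, 0.957], [-0.001, -1.0, 0.002]]
force: [0.2, 0.4, 0.1]
opening: 0.478
```

```bash
python3 - <<'E'
from h import *
s=bot.read_state();R=s["tcp_rot"];e=np.array([.4840,-.3382,s["position"][2]])-s["position"];print(s["position"],np.degrees(np.arctan2(R[1,0],R[0,0])),(R.T@e)/.04, s["joint_positions"].round(1))
E
```

```text
[ 0.48257072 -0.33594122  0.27738971] 16.82632801670179 [ 0.01785577 -0.00013289 -0.06439499] [-45.7  25.3  85.3   0.   69.5 -62.6]
```

>>> drive_tool(
  commands=[
    {"dx": 0.02, "dy": 0.8, "dz": -0.06, "wx": 0, "wy": 0, "wz": 0, "grip": 34},
    {"dx": 0, "dy": 0.8, "dz": 0, "wx": 0, "wy": 0, "wz": 0, "grip": 34},
    {"dx": 0, "dy": 0.8, "dz": 0, "wx": 0, "wy": 0, "wz": 0, "grip": 34},
    {"dx": 0, "dy": 0.8, "dz": 0, "wx": 0, "wy": 0, "wz": 0, "grip": 34},
    {"dx": 0, "dy": 0.8, "dz": 0, "wx": 0, "wy": 0, "wz": 0, "grip": 34},
    {"dx": 0, "dy": 0, "dz": 0, "wx": 0, "wy": 0, "wz": 0, "grip": 34},
  ],
)

```text
time_s: 45.45
position: [0.4828, -0.3368, 0.1156]
tcp_rot: [[0.957, -0.005, -0.289], [0.289, 0.005, 0.957], [-0.003, -1.0, 0.006]]
force: [-0.5, -0.4, 0.4]
opening: 0.474
```

```bash
python3 - <<'E'
from h import *
s=bot.read_state();R=s["tcp_rot"];e=np.array([.4840,-.3382,.0525])-s["position"];print(s["position"],(R.T@e)/.04)
p,d,c=cap("wrist");save("wpl",p)
W=pts(d,c);k=(W[...,2]>.015)&(W[...,2]<.03)&(abs(W[...,0]-.485)<.045)&(abs(W[...,1]+.337)<.045);print(k.sum())
E
```

```text
[ 0.48278566 -0.33680701  0.11562506] [ 0.02410124  1.57775963 -0.05207137]
1448
```

View pics/wpl.png

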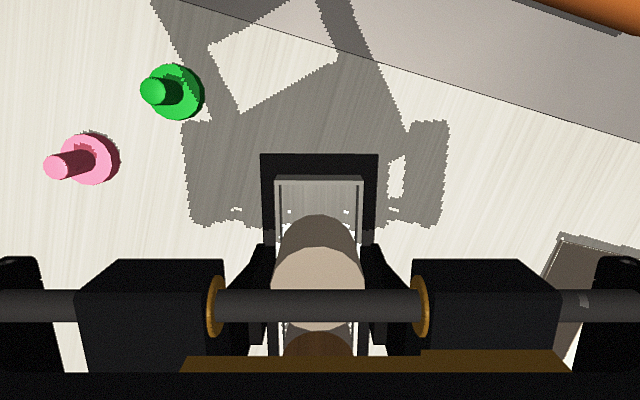

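The cap is centred over the pocket (x about 319 for both) and the lookalikes are clear, so I lower it.

>>> drive_tool(
  commands=[
    {"dx": 0.02, "dy": 0.4, "dz": -0.04, "wx": 0, "wy": 0, "wz": 0, "grip": 34},
    {"dx": 0, "dy": 0.4, "dz": 0, "wx": 0, "wy": 0, "wz": 0, "grip": 34},
    {"dx": 0, "dy": 0.4, "dz": 0, "wx": 0, "wy": 0, "wz": 0, "grip": 34},
    {"dx": 0, "dy": 0.38, "dz": 0, "wx": 0, "wy": 0, "wz": 0, "grip": 34},
    {"dx": 0, "dy": 0, "dz": 0, "wx": 0, "wy": 0, "wz": 0, "grip": 34},
  ],
)

```text
time_s: 46.12
position: [0.4849, -0.3389, 0.0534]
tcp_rot: [[0.957, -0.002, -0.291], [0.291, 0.003, 0.957], [-0.002, -1.0, 0.003]]
force: [-0.1, -0.1, -0.6]
opening: 0.476
```

>>> drive_tool(
  commands=[
    {"dx": 0, "dy": 0.04, "dz": 0, "wx": 0, "wy": 0, "wz": 0, "grip": 34},
    {"dx": 0, "dy": 0, "dz": 0, "wx": 0, "wy": 0, "wz": 0, "grip": 34},
  ],
)

```text
time_s: 46.38
position: [0.486, -0.34, 0.0539]
tcp_rot: [[0.957, 0.001, -0.291], [0.291, -0.001, 0.957], [0.0, -1.0, -0.001]]
force: [0.2, 0.2, 0.1]
opening: 0.479
```

>>> drive_tool(
  commands=[
    {"dx": 0, "dy": 0.06, "dz": 0.02, "wx": 0, "wy": 0, "wz": 0, "grip": 34},
    {"dx": 0, "dy": 0, "dz": 0, "wx": 0, "wy": 0, "wz": 0, "grip": 34},
    {"dx": 0, "dy": 0, "dz": 0, "wx": 0, "wy": 0, "wz": 0, "grip": 34},
  ],
)

```text
time_s: 46.75
position: [0.4855, -0.339, 0.0512]
tcp_rot: [[0.957, 0.0, -0.291], [0.291, -0.0, 0.957], [0.0, -1.0, -0.0]]
force: [0.6, 0.3, 0.0]
opening: 0.481
```

>>> drive_tool(
  commands=[
    {"dx": 0, "dy": 0.05, "dz": 0, "wx": 0, "wy": 0, "wz": 0, "grip": 34},
    {"dx": 0, "dy": 0, "dz": 0, "wx": 0, "wy": 0, "wz": 0, "grip": 34},
    {"dx": 0, "dy": 0, "dz": 0, "wx": 0, "wy": 0, "wz": 0, "grip": 34},
  ],
)

```text
time_s: 47.12
position: [0.4856, -0.3392, 0.0492]
tcp_rot: [[0.957, 0.0, -0.291], [0.291, -0.0, 0.957], [0.0, -1.0, -0.0]]
force: [0.1, 0.1, 1.5]
opening: 0.478
```

Contact, at the expected height. I release and lift.

>>> drive_tool(
  commands=[
    {"dx": 0, "dy": 0, "dz": 0, "wx": 0, "wy": 0, "wz": 0, "grip": 58},
    {"dx": 0, "dy": 0, "dz": 0, "wx": 0, "wy": 0, "wz": 0, "grip": 58},
    {"dx": 0, "dy": 0, "dz": 0, "wx": 0, "wy": 0, "wz": 0, "grip": 58},
    {"dx": 0, "dy": -0.4, "dz": 0, "wx": 0, "wy": 0, "wz": 0, "grip": 58},
    {"dx": 0, "dy": -0.7, "dz": 0, "wx": 0, "wy": 0, "wz": 0, "grip": 58},
    {"dx": 0, "dy": -0.9, "dz": 0, "wx": 0, "wy": 0, "wz": 0, "grip": 58},
    {"dx": 0, "dy": -0.9, "dz": 0, "wx": 0, "wy": 0, "wz": 0, "grip": 58},
    {"dx": 0, "dy": -0.9, "dz": 0, "wx": 0, "wy": 0, "wz": 0, "grip": 30},
  ],
)

```text
time_s: 48.12
position: [0.4854, -0.3389, 0.2035]
tcp_rot: [[0.957, 0.001, -0.291], [0.291, -0.001, 0.957], [0.001, -1.0, -0.001]]
force: [0.3, -0.7, -0.1]
opening: 0.616
```

>>> drive_tool(
  commands=[
    {"dx": 0, "dy": 0, "dz": 0, "wx": 0, "wy": 0.0935, "wz": 0, "grip": 87},
    {"dx": 0, "dy": 0, "dz": 0, "wx": 0, "wy": 0.0935, "wz": 0, "grip": 87},
    {"dx": 0.185, "dy": 0, "dz": 0.775, "wx": 0, "wy": 0, "wz": 0, "grip": 87},
    {"dx": 0.185, "dy": 0, "dz": 0.775, "wx": 0, "wy": 0, "wz": 0, "grip": 87},
    {"dx": 0.185, "dy": 0, "dz": 0.775, "wx": 0, "wy": 0, "wz": 0, "grip": 87},
    {"dx": 0.185, "dy": 0, "dz": 0.775, "wx": 0, "wy": 0, "wz": 0, "grip": 87},
    {"dx": 0, "dy": 0, "dz": 0, "wx": 0, "wy": 0, "wz": 0, "grip": 87},
  ],
)

```text
time_s: 49.0
position: [0.5148, -0.2128, 0.2021]
tcp_rot: [[1.0, 0.0, -0.005], [0.005, 0.0, 1.0], [0.0, -1.0, 0.0]]
force: [0.2, 0.0, 0.6]
opening: 1.004
```

```bash
cat > pin.py <<'E'
from h import *
s=bot.read_state();R=s["tcp_rot"];print("t",s["time_s"],s["position"].round(4),"xang",np.degrees(np.arctan2(R[1,0],R[0,0])).round(2),"F",s["force"].round(1))
for n in("top","scene"):
    p,d,c=cap(n);W=pts(d,c);q=p.astype(int)
    m=(q[...,0]-q[...,2]>25)&(W[...,2]>.028)&(W[...,2]<.056)&(abs(W[...,0]-.52)<.19)&(abs(W[...,1])<.2)
    P=W[m];
    # slices in x: fit axis by y-mid of ridge (top) via circle: y of max z
    xs=[];ys=[]
    for x in np.arange(.41,.63,.01):
        t=P[abs(P[:,0]-x)<.005]
        if len(t)>8:
            # circle fit, known r=.023, centre z=.026
            y0=np.median(t[:,1])
            from scipy.optimize import least_squares
            r=least_squares(lambda a:np.hypot(t[:,1]-a[0],t[:,2]-.026)-.023,[y0],loss="soft_l1",f_scale=.002);xs.append(x);ys.append(r.x[0])
    f=np.polyfit(xs,ys,1);print(n,"pin y at x=.529:",np.polyval(f,.529).round(4),"angle",np.degrees(np.arctan(f[0])).round(2),len(xs),"x range",P[:,0].min().round(3),P[:,0].max().round(3))
p,d,c=cap("scene");K=p.astype(int).sum(2);W=pts(np.where(d>0,d,1),c);
v,u=np.mgrid[:400,:640];m=(K<170)&(abs(W[...,0]-.53)<.14)&(abs(W[...,1]-.125)<.03)&(W[...,2]<.012);print("stripe scene",m.sum(),end=" ")
if m.sum()>50:
    q=np.array([ray(c,a,b,.003) for b,a in zip(*np.nonzero(m))]);f=cv2.fitLine(q[:,:2].astype(np.float32),2,0,.01,.01).ravel();print("y at .529",f[3]+(.529-f[2])*f[1]/f[0],"ang",np.degrees(np.arctan(f[1]/f[0])))
E
python3 pin.py
```

```text
t 49.0 [ 0.5148 -0.2128  0.2021] xang 0.3 F [0.2 0.  0.6]
top pin y at x=.529: -0.146 angle 0.4 23 x range 0.355 0.677
scene pin y at x=.529: -0.147 angle -0.11 23 x range 0.353 0.684
stripe scene 517 y at .529 0.12419062 ang 3.7054863
```

>>> drive_tool(
  commands=[
    {"dx": 0.05, "dy": 0.69, "dz": 0, "wx": 0, "wy": 0, "wz": 0, "grip": 87},
    {"dx": 0, "dy": 0.69, "dz": 0, "wx": 0, "wy": 0, "wz": 0, "grip": 87},
    {"dx": 0, "dy": 0.69, "dz": 0, "wx": 0, "wy": 0, "wz": 0, "grip": 87},
    {"dx": 0, "dy": 0.69, "dz": 0, "wx": 0, "wy": 0, "wz": 0, "grip": 87},
    {"dx": 0, "dy": 0.69, "dz": 0, "wx": 0, "wy": 0, "wz": 0, "grip": 87},
    {"dx": 0, "dy": 0.69, "dz": 0, "wx": 0, "wy": 0, "wz": 0, "grip": 87},
    {"dx": 0, "dy": 0, "dz": 0, "wx": 0, "wy": 0, "wz": 0, "grip": 87},
    {"dx": 0, "dy": 0, "dz": 0, "wx": 0, "wy": 0, "wz": 0, "grip": 87},
  ],
)

```text
time_s: 50.15
position: [0.5173, -0.216, 0.0362]
tcp_rot: [[1.0, 0.001, -0.001], [0.001, -0.001, 1.0], [0.001, -1.0, -0.001]]
force: [0.5, -1.1, 0.1]
opening: 1.004
```

>>> drive_tool(
  commands=[
    {"dx": 0, "dy": 0, "dz": 0.25, "wx": 0, "wy": 0, "wz": 0, "grip": 87},
    {"dx": 0, "dy": 0, "dz": 0.25, "wx": 0, "wy": 0, "wz": 0, "grip": 87},
    {"dx": 0, "dy": 0, "dz": 0.15, "wx": 0, "wy": 0, "wz": 0, "grip": 87},
    {"dx": 0, "dy": 0, "dz": 0.1, "wx": 0, "wy": 0, "wz": 0, "grip": 87},
    {"dx": 0, "dy": 0, "dz": 0.1, "wx": 0, "wy": 0, "wz": 0, "grip": 87},
    {"dx": 0, "dy": 0, "dz": 0.1, "wx": 0, "wy": 0, "wz": 0, "grip": 87},
    {"dx": 0, "dy": 0, "dz": 0.12, "wx": 0, "wy": 0, "wz": 0, "grip": 87},
    {"dx": 0, "dy": 0, "dz": 0.15, "wx": 0, "wy": 0, "wz": 0, "grip": 87},
  ],
)

```text
time_s: 51.15
position: [0.5168, -0.166, 0.0355]
tcp_rot: [[1.0, 0.0, -0.002], [0.002, -0.0, 1.0], [0.0, -1.0, -0.0]]
force: [-0.7, 0.1, 0.0]
opening: 0.999
```

```bash
python3 pin.py
```

```text
t 51.15 [ 0.5168 -0.166   0.0355] xang 0.1 F [-0.7  0.1  0. ]
top pin y at x=.529: -0.1305 angle 0.16 12 x range 0.51 0.676
scene pin y at x=.529: -0.1279 angle -0.03 23 x range 0.349 0.685
stripe scene 724 y at .529 0.12342445 ang 3.6427164
```

>>> drive_tool(
  commands=[
    {"dx": 0, "dy": 0, "dz": 0.18, "wx": 0, "wy": -0.002, "wz": 0, "grip": 87},
    {"dx": 0, "dy": 0, "dz": 0.2, "wx": 0, "wy": -0.002, "wz": 0, "grip": 87},
    {"dx": 0, "dy": 0, "dz": 0.2, "wx": 0, "wy": -0.002, "wz": 0, "grip": 87},
    {"dx": 0, "dy": 0, "dz": 0.2, "wx": 0, "wy": -0.002, "wz": 0, "grip": 87},
    {"dx": 0, "dy": 0, "dz": 0.2, "wx": 0, "wy": -0.002, "wz": 0, "grip": 87},
    {"dx": 0, "dy": 0, "dz": 0.2, "wx": 0, "wy": -0.002, "wz": 0, "grip": 87},
    {"dx": 0, "dy": 0, "dz": 0.2, "wx": 0, "wy": -0.002, "wz": 0, "grip": 87},
    {"dx": 0, "dy": 0, "dz": 0.2, "wx": 0, "wy": -0.002, "wz": 0, "grip": 87},
  ],
)

```text
time_s: 52.3
position: [0.5159, -0.1024, 0.0355]
tcp_rot: [[1.0, 0.0, -0.027], [0.027, 0.0, 1.0], [0.0, -1.0, 0.0]]
force: [0.4, 0.2, 0.3]
opening: 0.998
```

>>> drive_tool(
  commands=[
    {"dx": 0, "dy": 0, "dz": 0.2, "wx": 0, "wy": -0.002, "wz": 0, "grip": 87},
    {"dx": 0, "dy": 0, "dz": 0.2, "wx": 0, "wy": -0.002, "wz": 0, "grip": 87},
    {"dx": 0, "dy": 0, "dz": 0.2, "wx": 0, "wy": -0.002, "wz": 0, "grip": 87},
    {"dx": 0, "dy": 0, "dz": 0.2, "wx": 0, "wy": -0.002, "wz": 0, "grip": 87},
    {"dx": 0, "dy": 0, "dz": 0.2, "wx": 0, "wy": -0.002, "wz": 0, "grip": 87},
    {"dx": 0, "dy": 0, "dz": 0.2, "wx": 0, "wy": -0.002, "wz": 0, "grip": 87},
    {"dx": 0, "dy": 0, "dz": 0.2, "wx": 0, "wy": -0.002, "wz": 0, "grip": 87},
    {"dx": 0, "dy": 0, "dz": 0.2, "wx": 0, "wy": -0.002, "wz": 0, "grip": 87},
  ],
)

```text
time_s: 53.3
position: [0.5135, -0.0385, 0.0355]
tcp_rot: [[0.999, 0.0, -0.052], [0.052, -0.0, 0.999], [0.0, -1.0, -0.0]]
force: [-0.2, -1.0, 0.3]
opening: 1.0
```

```bash
python3 pin.py
```

```text
t 53.3 [ 0.5135 -0.0385  0.0355] xang 3.0 F [-0.2 -1.   0.3]
top pin y at x=.529: 0.0308 angle -19.85 7 x range 0.549 0.679
scene pin y at x=.529: 0.0027 angle 0.21 23 x range 0.346 0.686
stripe scene 703 y at .529 0.12651502 ang 1.5671436
```

>>> drive_tool(
  commands=[
    {"dx": 0, "dy": 0, "dz": 0.1, "wx": 0, "wy": -0.002, "wz": 0, "grip": 87},
    {"dx": 0, "dy": 0, "dz": 0.1, "wx": 0, "wy": -0.002, "wz": 0, "grip": 87},
    {"dx": 0, "dy": 0, "dz": 0.1, "wx": 0, "wy": -0.002, "wz": 0, "grip": 87},
    {"dx": 0, "dy": 0, "dz": 0.1, "wx": 0, "wy": -0.002, "wz": 0, "grip": 87},
    {"dx": 0, "dy": 0, "dz": 0.1, "wx": 0, "wy": 0, "wz": 0, "grip": 87},
    {"dx": 0, "dy": 0, "dz": 0.1, "wx": 0, "wy": 0, "wz": 0, "grip": 87},
    {"dx": 0, "dy": 0, "dz": 0.1, "wx": 0, "wy": 0, "wz": 0, "grip": 87},
    {"dx": 0, "dy": 0, "dz": 0.1, "wx": 0, "wy": 0, "wz": 0, "grip": 87},
  ],
)

```text
time_s: 54.45
position: [0.5115, -0.0068, 0.0355]
tcp_rot: [[0.998, -0.0, -0.065], [0.065, 0.0, 0.998], [-0.0, -1.0, 0.0]]
force: [-0.3, -0.1, 0.3]
opening: 1.002
```

```bash
python3 pin.py
```

```text
t 54.45 [ 0.5115 -0.0068  0.0355] xang 3.71 F [-0.3 -0.1  0.3]
top pin y at x=.529: 0.0291 angle 2.88 6 x range 0.57 0.679
scene pin y at x=.529: 0.0333 angle 0.31 23 x range 0.348 0.685
stripe scene 778 y at .529 0.12371026 ang 2.5131261
```

>>> drive_tool(
  commands=[
    {"dx": 0, "dy": 0, "dz": -0.5, "wx": 0, "wy": 0, "wz": 0, "grip": 87},
    {"dx": 0.66, "dy": 0, "dz": 0, "wx": 0, "wy": 0, "wz": 0, "grip": 0},
    {"dx": 0.66, "dy": 0, "dz": 0, "wx": 0, "wy": 0, "wz": 0, "grip": 0},
    {"dx": 0.66, "dy": 0, "dz": 0, "wx": 0, "wy": 0, "wz": 0, "grip": 0},
    {"dx": 0.66, "dy": 0, "dz": 0, "wx": 0, "wy": 0, "wz": 0, "grip": 0},
    {"dx": 0, "dy": 0, "dz": 0, "wx": 0, "wy": 0, "wz": 0, "grip": 0},
    {"dx": 0, "dy": 0, "dz": 0, "wx": 0, "wy": 0, "wz": 0, "grip": 0},
  ],
)

```text
time_s: 55.48
position: [0.6165, -0.02, 0.0351]
tcp_rot: [[0.998, -0.003, -0.065], [0.065, 0.001, 0.998], [-0.003, -1.0, 0.001]]
force: [0.4, -0.5, 0.2]
opening: 0.401
```

```bash
python3 pin.py
```

```text
t 55.475 [ 0.6165 -0.02    0.0351] xang 3.72 F [ 0.4 -0.5  0.2]Traceback (most recent call last):
  File "pin.py", line 16, in <module>
    f=np.polyfit(xs,ys,1);print(n,"pin y at x=.529:",np.polyval(f,.529).round(4),"angle",np.degrees(np.arctan(f[0])).round(2),len(xs),"x range",P[:,0].min().round(3),P[:,0].max().round(3))
    raise TypeError("expected non-empty vector for x")
TypeError: expected non-empty vector for x
```

>>> drive_tool(
  commands=[
    {"dx": 0, "dy": 0, "dz": 0.2, "wx": 0, "wy": 0, "wz": 0, "grip": 0},
    {"dx": 0, "dy": 0, "dz": 0.2, "wx": 0, "wy": 0, "wz": 0, "grip": 0},
    {"dx": 0, "dy": 0, "dz": 0.15, "wx": 0, "wy": 0, "wz": 0, "grip": 0},
    {"dx": 0, "dy": 0, "dz": 0.15, "wx": 0, "wy": 0, "wz": 0, "grip": 0},
    {"dx": 0, "dy": 0, "dz": 0.15, "wx": 0, "wy": 0, "wz": 0, "grip": 0},
    {"dx": 0, "dy": 0, "dz": 0.15, "wx": 0, "wy": 0, "wz": 0, "grip": 0},
    {"dx": 0, "dy": 0, "dz": 0.15, "wx": 0, "wy": 0, "wz": 0, "grip": 0},
    {"dx": 0, "dy": 0, "dz": 0, "wx": 0, "wy": 0, "wz": 0, "grip": 0},
  ],
)

```text
time_s: 56.52
position: [0.615, 0.0263, 0.0355]
tcp_rot: [[0.998, -0.0, -0.065], [0.065, 0.0, 0.998], [-0.0, -1.0, 0.0]]
force: [-0.8, 0.9, 0.2]
opening: 0.001
```

```bash
sed -i 's/for n in("top","scene"):/for n in("scene",):/' pin.py; python3 pin.py
```

```text
t 56.525 [0.615  0.0263 0.0355] xang 3.75 F [-0.8  0.9  0.2]
scene pin y at x=.529: 0.0654 angle 0.81 23 x range 0.35 0.678
stripe scene 1393 y at .529 0.12264374 ang -1.5758952
```

>>> drive_tool(
  commands=[
    {"dx": 0.6, "dy": 0, "dz": -0.1, "wx": 0, "wy": 0, "wz": 0, "grip": 0},
    {"dx": 0.6, "dy": 0, "dz": 0, "wx": 0, "wy": 0, "wz": 0, "grip": 0},
    {"dx": 0, "dy": 0, "dz": 0.25, "wx": 0, "wy": 0, "wz": 0, "grip": 0},
    {"dx": 0, "dy": 0, "dz": 0.3, "wx": 0, "wy": 0, "wz": 0, "grip": 0},
    {"dx": 0, "dy": 0, "dz": 0.3, "wx": 0, "wy": 0, "wz": 0, "grip": 0},
    {"dx": 0, "dy": 0, "dz": 0.3, "wx": 0, "wy": 0, "wz": 0, "grip": 0},
    {"dx": 0, "dy": 0, "dz": 0, "wx": 0, "wy": 0, "wz": 0, "grip": 0},
    {"dx": 0, "dy": 0, "dz": 0, "wx": 0, "wy": 0, "wz": 0, "grip": 0},
  ],
)

```text
time_s: 57.62
position: [0.6603, 0.0709, 0.0355]
tcp_rot: [[0.998, -0.0, -0.065], [0.065, -0.0, 0.998], [-0.0, -1.0, -0.0]]
force: [0.5, -0.6, 0.2]
opening: 0.005
```

```bash
python3 pin.py
```

```text
t 57.625 [0.6603 0.0709 0.0355] xang 3.74 F [ 0.5 -0.6  0.2]
scene pin y at x=.529: 0.1107 angle 2.29 23 x range 0.346 0.677
stripe scene 811 y at .529 0.13972789 ang -0.9672117
```

>>> drive_tool(
  commands=[
    {"dx": 0, "dy": 0, "dz": 0.15, "wx": 0, "wy": 0, "wz": 0, "grip": 0},
    {"dx": 0, "dy": 0, "dz": 0.2, "wx": 0, "wy": 0, "wz": 0, "grip": 0},
    {"dx": 0, "dy": 0, "dz": 0.25, "wx": 0, "wy": 0, "wz": 0, "grip": 0},
    {"dx": 0, "dy": 0, "dz": 0.3, "wx": 0, "wy": 0, "wz": 0, "grip": 0},
    {"dx": 0, "dy": 0, "dz": 0, "wx": 0, "wy": 0, "wz": 0, "grip": 0},
    {"dx": 0, "dy": 0, "dz": 0, "wx": 0, "wy": 0, "wz": 0, "grip": 0},
  ],
)

```text
time_s: 58.48
position: [0.658, 0.1069, 0.0355]
tcp_rot: [[0.998, 0.0, -0.065], [0.065, -0.0, 0.998], [0.0, -1.0, -0.0]]
force: [1.2, -1.3, -0.2]
opening: 0.001
```

```bash
python3 pin.py
```

```text
t 58.475 [0.658  0.1069 0.0355] xang 3.75 F [ 1.2 -1.3 -0.2]
scene pin y at x=.529: 0.1275 angle 2.11 23 x range 0.345 0.679
stripe scene 449 y at .529 0.14580174 ang -1.6747887
```

>>> drive_tool(
  commands=[
    {"dx": 0, "dy": 0, "dz": -0.5, "wx": 0, "wy": 0, "wz": 0, "grip": 0},
    {"dx": 0, "dy": -0.9, "dz": -0.5, "wx": 0, "wy": 0, "wz": 0, "grip": 0},
    {"dx": 0, "dy": -0.9, "dz": -0.9, "wx": 0, "wy": 0, "wz": 0, "grip": 0},
    {"dx": 0, "dy": -0.9, "dz": -0.9, "wx": 0, "wy": 0, "wz": 0, "grip": 0},
    {"dx": 0, "dy": 0, "dz": -0.9, "wx": 0, "wy": 0, "wz": 0, "grip": 0},
    {"dx": 0, "dy": 0, "dz": -0.9, "wx": 0, "wy": 0, "wz": 0, "grip": 0},
  ],
)

```text
time_s: 59.32
position: [0.67, -0.0801, 0.1446]
tcp_rot: [[0.998, 0.002, -0.063], [0.063, -0.001, 0.998], [0.001, -1.0, -0.001]]
force: [-1.7, -0.2, 0.5]
opening: 0.005
```

```bash
sed -i 's/for n in("scene",):/for n in("top","scene"):/' pin.py; python3 pin.py; python3 lid.py
```

```text
t 59.325 [ 0.67   -0.0801  0.1446] xang 3.63 F [-1.7 -0.2  0.5]
top pin y at x=.529: 0.1289 angle 2.68 16 x range 0.475 0.677
scene pin y at x=.529: 0.1278 angle 2.25 23 x range 0.349 0.681
stripe scene 340 y at .529 0.1459366 ang -0.8122409
top 2782 lid slope rad -0.000863073060898172 z at hinge 0.062495408229562475
scene 3697 lid slope rad -0.0034773425567292586 z at hinge 0.06332407546211452
```

>>> drive_tool(
  commands=[
    {"dx": -0.78, "dy": 0, "dz": 0.76, "wx": 0, "wy": 0, "wz": 0, "grip": 0},
    {"dx": -0.78, "dy": 0, "dz": 0.76, "wx": 0, "wy": 0, "wz": 0, "grip": 0},
    {"dx": -0.78, "dy": 0, "dz": 0.76, "wx": 0, "wy": 0, "wz": 0, "grip": 0},
    {"dx": -0.78, "dy": 0, "dz": 0.76, "wx": 0, "wy": 0, "wz": 0, "grip": 0},
    {"dx": -0.78, "dy": 0, "dz": 0.76, "wx": 0, "wy": 0, "wz": 0, "grip": 0},
    {"dx": -0.78, "dy": 0, "dz": 0.76, "wx": 0, "wy": 0, "wz": 0, "grip": 0},
    {"dx": -0.78, "dy": 0, "dz": 0.76, "wx": 0, "wy": 0, "wz": 0, "grip": 0},
    {"dx": -0.78, "dy": 0, "dz": 0.76, "wx": 0, "wy": 0, "wz": 0, "grip": 0},
  ],
)

```text
time_s: 60.58
position: [0.4035, 0.1511, 0.1437]
tcp_rot: [[0.998, 0.0, -0.066], [0.066, 0.0, 0.998], [0.0, -1.0, 0.0]]
force: [0.1, 0.0, 0.1]
opening: 0.004
```

>>> drive_tool(
  commands=[
    {"dx": -0.78, "dy": 0, "dz": 0.76, "wx": 0, "wy": 0, "wz": 0, "grip": 0},
    {"dx": 0, "dy": 0, "dz": 0, "wx": 0, "wy": 0, "wz": 0, "grip": 0},
    {"dx": 0, "dy": 0, "dz": 0, "wx": 0, "wy": 0, "wz": 0, "grip": 0},
  ],
)

```text
time_s: 60.95
position: [0.3727, 0.1785, 0.1438]
tcp_rot: [[0.998, 0.002, -0.067], [0.067, 0.0, 0.998], [0.002, -1.0, 0.0]]
force: [0.2, -0.7, -0.7]
opening: 0.005
```

```bash
python3 pin.py
```

```text
t 60.95 [0.3727 0.1785 0.1438] xang 3.82 F [ 0.2 -0.7 -0.7]
top pin y at x=.529: 0.1294 angle 2.26 23 x range 0.35 0.678
scene pin y at x=.529: 0.1277 angle 2.04 23 x range 0.357 0.68
stripe scene 327 y at .529 0.14545217 ang -0.56639206
```

>>> drive_tool(
  commands=[
    {"dx": 0, "dy": 0.68, "dz": 0, "wx": 0, "wy": 0, "wz": 0, "grip": 0},
    {"dx": 0, "dy": 0.68, "dz": 0, "wx": 0, "wy": 0, "wz": 0, "grip": 0},
    {"dx": 0, "dy": 0.68, "dz": 0, "wx": 0, "wy": 0, "wz": 0, "grip": 0},
    {"dx": 0, "dy": 0.66, "dz": 0, "wx": 0, "wy": 0, "wz": 0, "grip": 0},
    {"dx": 0, "dy": 0, "dz": -0.3, "wx": 0, "wy": 0, "wz": 0, "grip": 0},
    {"dx": 0, "dy": 0, "dz": -0.3, "wx": 0, "wy": 0, "wz": 0, "grip": 0},
  ],
)

```text
time_s: 61.85
position: [0.3742, 0.1529, 0.0358]
tcp_rot: [[0.998, 0.001, -0.064], [0.064, 0.0, 0.998], [0.001, -1.0, 0.0]]
force: [-0.3, 0.2, 0.3]
opening: 0.004
```

>>> drive_tool(
  commands=[
    {"dx": 0, "dy": 0, "dz": -0.25, "wx": 0, "wy": 0, "wz": 0, "grip": 0},
    {"dx": 0, "dy": 0, "dz": -0.3, "wx": 0, "wy": 0, "wz": 0, "grip": 0},
    {"dx": 0, "dy": 0, "dz": -0.3, "wx": 0, "wy": 0, "wz": 0, "grip": 0},
    {"dx": 0, "dy": 0, "dz": -0.2, "wx": 0, "wy": 0, "wz": 0, "grip": 0},
    {"dx": 0, "dy": 0, "dz": 0, "wx": 0, "wy": 0, "wz": 0, "grip": 0},
    {"dx": 0, "dy": 0, "dz": 0, "wx": 0, "wy": 0, "wz": 0, "grip": 0},
    {"dx": 0, "dy": 0, "dz": 0, "wx": 0, "wy": 0, "wz": 0, "grip": 0},
  ],
)

```text
time_s: 62.72
position: [0.3762, 0.1123, 0.0355]
tcp_rot: [[0.998, -0.0, -0.065], [0.065, 0.0, 0.998], [-0.0, -1.0, 0.0]]
force: [-0.1, 1.0, -0.1]
opening: 0.004
```

```bash
python3 pin.py
```

```text
t 62.725 [0.3762 0.1123 0.0355] xang 3.75 F [-0.1  1.  -0.1]
top pin y at x=.529: 0.0761 angle 3.7 23 x range 0.399 0.681
scene pin y at x=.529: 0.0734 angle 3.71 20 x range 0.376 0.684
stripe scene 772 y at .529 0.12317302 ang -0.24993144
```

The pin's angle is now 3.7°, matching the stripe. Next is a slow, square two-finger push onto it.

>>> drive_tool(
  commands=[
    {"dx": 0, "dy": -0.9, "dz": 0.2, "wx": 0, "wy": 0, "wz": 0, "grip": 0},
    {"dx": 0, "dy": -0.9, "dz": 0, "wx": 0, "wy": 0, "wz": 0, "grip": 0},
    {"dx": 0, "dy": -0.9, "dz": 0, "wx": 0, "wy": 0, "wz": 0, "grip": 0},
    {"dx": 0.84, "dy": 0, "dz": -0.67, "wx": 0, "wy": 0, "wz": 0, "grip": 87},
    {"dx": 0.84, "dy": 0, "dz": -0.67, "wx": 0, "wy": 0, "wz": 0, "grip": 87},
    {"dx": 0.84, "dy": 0, "dz": -0.67, "wx": 0, "wy": 0, "wz": 0, "grip": 87},
    {"dx": 0.84, "dy": 0, "dz": -0.67, "wx": 0, "wy": 0, "wz": 0, "grip": 87},
    {"dx": 0, "dy": 0, "dz": 0, "wx": 0, "wy": 0, "wz": 0, "grip": 87},
  ],
)

```text
time_s: 63.88
position: [0.5203, 0.0199, 0.1437]
tcp_rot: [[0.998, 0.004, -0.063], [0.063, -0.001, 0.998], [0.004, -1.0, -0.001]]
force: [-1.4, -0.3, -0.7]
opening: 0.491
```

```bash
python3 pin.py
```

```text
t 63.875 [0.5203 0.0199 0.1437] xang 3.59 F [-1.4 -0.3 -0.7]
top pin y at x=.529: 0.0694 angle 4.32 9 x range 0.457 0.682
scene pin y at x=.529: 0.0706 angle 3.67 23 x range 0.348 0.684
stripe scene 1024 y at .529 0.12334895 ang -0.3720705
```

>>> drive_tool(
  commands=[
    {"dx": 0, "dy": 0.5, "dz": -0.1, "wx": 0, "wy": 0, "wz": 0, "grip": 87},
    {"dx": 0, "dy": 0.5, "dz": 0, "wx": 0, "wy": 0, "wz": 0, "grip": 87},
    {"dx": 0, "dy": 0.5, "dz": 0, "wx": 0, "wy": 0, "wz": 0, "grip": 87},
    {"dx": 0, "dy": 0.5, "dz": 0, "wx": 0, "wy": 0, "wz": 0, "grip": 87},
    {"dx": 0, "dy": 0.69, "dz": 0, "wx": 0, "wy": 0, "wz": 0, "grip": 87},
    {"dx": 0, "dy": 0, "dz": 0.2, "wx": 0, "wy": 0, "wz": 0, "grip": 87},
    {"dx": 0, "dy": 0, "dz": 0.15, "wx": 0, "wy": 0, "wz": 0, "grip": 87},
    {"dx": 0, "dy": 0, "dz": 0.1, "wx": 0, "wy": 0, "wz": 0, "grip": 87},
  ],
)

```text
time_s: 65.03
position: [0.5162, 0.0365, 0.037]
tcp_rot: [[0.998, 0.002, -0.066], [0.066, -0.0, 0.998], [0.002, -1.0, -0.0]]
force: [-0.8, 0.3, -0.3]
opening: 0.993
```

>>> drive_tool(
  commands=[
    {"dx": 0, "dy": 0, "dz": 0.08, "wx": 0, "wy": 0, "wz": 0, "grip": 87},
    {"dx": 0, "dy": 0, "dz": 0.08, "wx": 0, "wy": 0, "wz": 0, "grip": 87},
    {"dx": 0, "dy": 0, "dz": 0.08, "wx": 0, "wy": 0, "wz": 0, "grip": 87},
    {"dx": 0, "dy": 0, "dz": 0.08, "wx": 0, "wy": 0, "wz": 0, "grip": 87},
    {"dx": 0, "dy": 0, "dz": 0.08, "wx": 0, "wy": 0, "wz": 0, "grip": 87},
    {"dx": 0, "dy": 0, "dz": 0.08, "wx": 0, "wy": 0, "wz": 0, "grip": 87},
    {"dx": 0, "dy": 0, "dz": 0.08, "wx": 0, "wy": 0, "wz": 0, "grip": 87},
    {"dx": 0, "dy": 0, "dz": 0.08, "wx": 0, "wy": 0, "wz": 0, "grip": 87},
  ],
)

```text
time_s: 66.03
position: [0.5143, 0.0615, 0.0359]
tcp_rot: [[0.998, -0.0, -0.065], [0.065, 0.0, 0.998], [-0.0, -1.0, 0.0]]
force: [0.2, -0.0, 0.3]
opening: 1.002
```

```bash
python3 pin.py
```

```text
t 66.025 [0.5143 0.0615 0.0359] xang 3.71 F [ 0.2 -0.   0.3]
top pin y at x=.529: 0.0958 angle 6.01 6 x range 0.578 0.678
scene pin y at x=.529: 0.0993 angle 3.59 23 x range 0.349 0.682
stripe scene 973 y at .529 0.130527 ang -1.5559433
```

>>> drive_tool(
  commands=[
    {"dx": 0, "dy": 0, "dz": 0.08, "wx": 0, "wy": 0, "wz": 0, "grip": 87},
    {"dx": 0, "dy": 0, "dz": 0.08, "wx": 0, "wy": 0, "wz": 0, "grip": 87},
    {"dx": 0, "dy": 0, "dz": 0.08, "wx": 0, "wy": 0, "wz": 0, "grip": 87},
    {"dx": 0, "dy": 0, "dz": 0.08, "wx": 0, "wy": 0, "wz": 0, "grip": 87},
    {"dx": 0, "dy": 0, "dz": 0.06, "wx": 0, "wy": 0, "wz": 0, "grip": 87},
    {"dx": 0, "dy": 0, "dz": 0.06, "wx": 0, "wy": 0, "wz": 0, "grip": 87},
    {"dx": 0, "dy": 0, "dz": 0, "wx": 0, "wy": 0, "wz": 0, "grip": 87},
    {"dx": 0, "dy": 0, "dz": 0, "wx": 0, "wy": 0, "wz": 0, "grip": 87},
  ],
)

```text
time_s: 67.18
position: [0.5132, 0.0788, 0.0359]
tcp_rot: [[0.998, -0.0, -0.065], [0.065, 0.0, 0.998], [-0.0, -1.0, 0.0]]
force: [-0.5, -0.2, -0.9]
opening: 0.997
```

```bash
python3 pin.py
```

```text
t 67.175 [0.5132 0.0788 0.0359] xang 3.71 F [-0.5 -0.2 -0.9]
top pin y at x=.529: 0.1167 angle 4.46 6 x range 0.572 0.678
scene pin y at x=.529: 0.1174 angle 3.8 23 x range 0.348 0.682
stripe scene 569 y at .529 0.13976859 ang -1.0873159
```

>>> drive_tool(
  commands=[
    {"dx": 0, "dy": 0, "dz": 0.06, "wx": 0, "wy": 0, "wz": 0, "grip": 87},
    {"dx": 0, "dy": 0, "dz": 0.06, "wx": 0, "wy": 0, "wz": 0, "grip": 87},
    {"dx": 0, "dy": 0, "dz": 0.05, "wx": 0, "wy": 0, "wz": 0, "grip": 87},
    {"dx": 0, "dy": 0, "dz": 0.05, "wx": 0, "wy": 0, "wz": 0, "grip": 87},
    {"dx": 0, "dy": 0, "dz": 0, "wx": 0, "wy": 0, "wz": 0, "grip": 87},
    {"dx": 0, "dy": 0, "dz": 0, "wx": 0, "wy": 0, "wz": 0, "grip": 87},
    {"dx": 0, "dy": 0, "dz": 0, "wx": 0, "wy": 0, "wz": 0, "grip": 87},
  ],
)

```text
time_s: 68.2
position: [0.5126, 0.0876, 0.0359]
tcp_rot: [[0.998, -0.0, -0.065], [0.065, 0.0, 0.998], [-0.0, -1.0, 0.0]]
force: [0.5, -0.1, -0.2]
opening: 1.004
```

```bash
python3 pin.py
```

```text
t 68.2 [0.5126 0.0876 0.0359] xang 3.7 F [ 0.5 -0.1 -0.2]
top pin y at x=.529: 0.1233 angle 5.88 6 x range 0.572 0.678
scene pin y at x=.529: 0.126 angle 3.87 23 x range 0.347 0.682
stripe scene 417 y at .529 0.1454196 ang -0.010255419
```

>>> drive_tool(
  commands=[
    {"dx": 0, "dy": 0, "dz": -0.5, "wx": 0, "wy": 0, "wz": 0, "grip": 87},
    {"dx": 0, "dy": -0.9, "dz": -0.5, "wx": 0, "wy": 0, "wz": 0, "grip": 87},
    {"dx": 0, "dy": -0.9, "dz": -0.8, "wx": 0, "wy": 0, "wz": 0, "grip": 87},
    {"dx": 0, "dy": -0.9, "dz": -0.8, "wx": 0, "wy": 0, "wz": 0, "grip": 87},
    {"dx": 0, "dy": -0.9, "dz": -0.9, "wx": 0, "wy": 0, "wz": 0, "grip": 87},
    {"dx": -0.5, "dy": -0.9, "dz": -0.9, "wx": 0, "wy": 0, "wz": 0, "grip": 87},
    {"dx": -0.5, "dy": 0, "dz": -0.9, "wx": 0, "wy": 0, "wz": 0, "grip": 87},
    {"dx": 0, "dy": 0, "dz": 0, "wx": 0, "wy": 0, "wz": 0, "grip": 87},
  ],
)

```text
time_s: 69.35
position: [0.4856, -0.1286, 0.2165]
tcp_rot: [[0.998, 0.001, -0.061], [0.061, -0.001, 0.998], [0.001, -1.0, -0.001]]
force: [0.3, 0.5, -0.7]
opening: 0.999
```

```bash
python3 pin.py; python3 lid.py; python3 - <<'E'
from h import *
p,d,c=cap("scene");W=pts(d,c);save("fin",p[:400,100:560])
for n in("scene","top"):
    p,d,c=cap(n);W=pts(d,c);k=(W[...,2]>.03)&(W[...,2]<.08)&(abs(W[...,0]-.484)<.04)&(abs(W[...,1]+.338)<.04);print(n,"cap",k.sum(),W[k].mean(0) if k.any() else 0, W[k].max(0)if k.any() else 0)
    k=(W[...,2]>.15)&(W[...,2]<.22)&(abs(W[...,0]-.513)<.05)&(abs(W[...,1]+.433)<.05);print("can",k.sum(),W[k].mean(0) if k.any() else 0)
E
```

```text
t 69.35 [ 0.4856 -0.1286  0.2165] xang 3.47 F [ 0.3  0.5 -0.7]
top pin y at x=.529: 0.127 angle 3.69 23 x range 0.35 0.678
scene pin y at x=.529: 0.1258 angle 3.75 23 x range 0.347 0.681
stripe scene 312 y at .529 0.14349464 ang 1.1047424
top 2790 lid slope rad -0.004224166502445491 z at hinge 0.06282680093437502
scene 3668 lid slope rad -0.003087892275863064 z at hinge 0.06331672807663766
scene cap 157 [ 0.48764686 -0.33305389  0.04724171] [ 0.50612109 -0.31569706  0.05837387]
can 181 [ 0.51547305 -0.42538963  0.16256324]
top cap 168 [ 0.48565876 -0.33529759  0.04882164] [ 0.50538968 -0.30029536  0.06118214]
can 253 [ 0.5113251  -0.42899568  0.16152031]
```

View pics/fin.png

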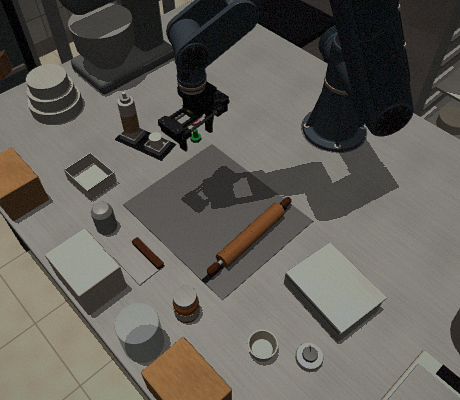

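The final view shows the pin over the stripe at (250,232), the lid shut, the cap in its holder at (155,142) and the can standing. The gripper is clear of everything, so I hand in.

```bash
python3 -c "
from rig import workorder;print(workorder.hand_in())"
```

```text
the job is handed in; nothing more can be done
None
```

The pastry station is ready and the job is handed in, at about 70 s of the 210 s allowed.

- **Cutters and lid:** All four white cutters stand in a row in the tin. One was knocked a few centimetres aside during the run; I found it again and picked it from its new place. The lid caught at about 14.5 N and then dropped to its shut height. Both cameras put its angle within 0.005 rad of zero.
- **Cap and can:** The cap sits upright, open side down, in the square holder, with its top at about the expected 51 mm. The can is still standing in its pocket.
- **Rolling pin:** It was only pushed, never gripped or lifted. Pushing squarely did not turn it to match the stripe, so I nudged its handles to turn it and then pushed it square onto the line. At rest its angle is 3.7° against the stripe's 3.7°, and its axis is about 1.6 mm off the stripe's centre line (half-width 8 mm) in both cameras.
- **Disagreements:** The two fixed cameras differ by 1–2 mm. A first wrist-camera fix on the cap was about 7 mm off the fixed cameras; a second one agreed to about 4 mm. My repeat measurement of the stripe was wrong once the pin and shadows covered it, so I used the readings from before that.

The last look showed nothing else disturbed and the gripper clear of everything.

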